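# Refill the wagon-weight box from the flip-top caddy

## Task

Refill the wooden wagon-weight box: pull its lid up past the sprung roller catch and lay it right back so it stays open, then carry the flip-top caddy over and tip it spout down, just far enough that its flap swings open and all four steel weights slide out into the box; never tip the caddy past standing on its nose. Then stand the caddy upright where it stood and let go of it, and last press the lid down until the catch snaps it fully shut. Leave the tape measure, the toy car, the tape roll and the white jar lid where they are.

Things in the scene. Friction and masses are not known exactly. Their poses are not given: they have to be found in the camera images.
- weight_box: wooden box fixed to the bench, outside 110 (x) x 130 (y) x 60 mm, walls 6 mm, inner floor 6 mm above the bench. Origin: centre of its underside. Its -x side is the front with the brass roller catch (52 mm along y, standing out 20 mm); the lid is hinged on its +x rim. The front faces roughly to the robot's right
- lid (a joint): lid of the box, 112 x 132 x 8 mm, 100 g. 0 = shut and caught; grows as it swings up about the box's +y axis, to a stop at 1.95, where its edge is 185 mm above the bench. Damped: below 1.3 it sinks slowly shut, above it stays. Its striker is held by two sprung rollers: 5 to 8 N at the knob, either way, within the first 0.12 rad; pressed down it snaps to 0; uncaught it lies on the rollers at 0.11
- lid_knob (a point): centre of the lid's steel barrel knob: 14 mm diameter, 22 mm long, lying along the hinge axis (box's y). Pinch its end faces: the lid can turn between the fingers while the tool stays upright. It lies 100 mm from the hinge line along the lid and 32 mm above it (24 mm over the lid's top face, 92 mm above the bench when shut)
- lid_hinge (a point): middle of the hinge line, on the box's +x rim, 60.5 mm above the bench; turns with the lid
- caddy: flip-top caddy of grey painted sheet, 200 g, body 115 (x) x 52 (y) x 52 mm, flat underside; origin: centre of its underside. Spout and flap at the -x end; inside, the floor is flat, then from x = -10 mm climbs at 20 degrees to the lip. Tipped spout down about its y axis the flap hangs open beyond 27 degrees; the weights slide out between 30 and 45, surely at 50
- caddy_grip (a point): middle of the bar of the caddy's black loop handle, 82 mm above its underside; bar 70 (along the caddy's x) x 12 x 14 mm, 23 mm clear above the roof. Pinch its 12 mm thickness; its faces are plane, so the tool may lean along the handle
- caddy_lip (a point): middle of the spout's lip (where the weights leave), at x = -60, z = 21 mm in the caddy's frame
- flap (a joint): the caddy's steel flap, hinged along the top of the mouth (x = -45, z = 50 mm), 35 mm long, swings freely outward; 0 = shut, up to 1.9
- weight_0: steel wagon weight, a bright bar 22 x 14 x 8 mm, 18 g, one of four alike; origin: centre of its underside, x along its length. At the start all four lie flat on the floor inside the caddy, hidden behind the flap; in the caddy they slide at a friction of about 0.2
- weight_1: steel wagon weight, a bright bar 22 x 14 x 8 mm, 18 g, one of four alike; origin: centre of its underside, x along its length. At the start all four lie flat on the floor inside the caddy, hidden behind the flap; in the caddy they slide at a friction of about 0.2
- weight_2: steel wagon weight, a bright bar 22 x 14 x 8 mm, 18 g, one of four alike; origin: centre of its underside, x along its length. At the start all four lie flat on the floor inside the caddy, hidden behind the flap; in the caddy they slide at a friction of about 0.2
- weight_3: steel wagon weight, a bright bar 22 x 14 x 8 mm, 18 g, one of four alike; origin: centre of its underside, x along its length. At the start all four lie flat on the floor inside the caddy, hidden behind the flap; in the caddy they slide at a friction of about 0.2
- dowel_0: obstacle, part of the bench: a thin wooden dowel, 6 mm thick, standing at the back left of the work and leaning slightly away from the robot, its top 300 mm above the bench; origin at its foot. Keep the arm clear of it
- tape_measure: bystander: black pocket tape measure with a yellow panel, 58 x 73 x 34 mm; origin: centre of its underside
- car_navy: bystander: dark blue toy car, 29 x 62 x 22 mm; origin: centre of its underside
- tape_roll: bystander: roll of masking tape lying flat, 100 mm across, 25 mm high; origin: centre of its underside
- jar_lid: bystander: white jar lid, 62 mm across, 10 mm high; origin: centre of its underside
Things that resemble listed ones, but are neither listed nor needed, are in the scene too. Of the things that look like the caddy, take the one that is farthest to the robot's right at the start.

How it is judged:
On the way, in this order (a step that is already met when the one before it is completed fails the run):
1. the lid is pulled open past its catch and stays open (value of joint lid above 1.3 rad), for 0.2 s.
2. the caddy is tipped over the box and its flap swings open (angle between caddy's own z axis and vertical above 0.45 rad and value of joint flap above 0.12 rad and horizontal distance between caddy_lip and weight_box below 0.08 m and height (world z) of caddy above 0.03 m), for 0.1 s.
3. all four weights lie in the box (x of weight_0 in the frame of weight_box between -0.05 and 0.05 m and y of weight_0 in the frame of weight_box between -0.06 and 0.06 m and z of weight_0 in the frame of weight_box between 0 and 0.045 m and x of weight_1 in the frame of weight_box between -0.05 and 0.05 m and y of weight_1 in the frame of weight_box between -0.06 and 0.06 m and z of weight_1 in the frame of weight_box between 0 and 0.045 m and x of weight_2 in the frame of weight_box between -0.05 and 0.05 m and y of weight_2 in the frame of weight_box between -0.06 and 0.06 m and z of weight_2 in the frame of weight_box between 0 and 0.045 m and x of weight_3 in the frame of weight_box between -0.05 and 0.05 m and y of weight_3 in the frame of weight_box between -0.06 and 0.06 m and z of weight_3 in the frame of weight_box between 0 and 0.045 m), for 0.2 s.
4. the caddy stands upright where it stood, flap fallen shut, let go of (distance of caddy from where it was at the start of the episode below 0.05 m and angle between caddy's own z axis and vertical below 0.08 rad and value of joint flap below 0.12 rad and contact force between the fingers and caddy below 0.1 N), for 0.2 s.
5. the lid is snapped fully shut (value of joint lid below 0.03 rad), for 0.2 s.
At the end, for the whole second after the job is handed in: all four weights at rest inside the box, the lid fully shut and caught (under 0.03 rad), the caddy upright (within 0.08 rad) with its flap shut within 50 mm of where it stood, released and at rest (all of step 3 and all of step 4 and value of joint lid below 0.03 rad and linear speed of each of caddy, weight_0, weight_1, weight_2, weight_3 below 0.02 m/s); the robot touches nothing.
It fails at once if the caddy is tipped past standing on its nose (angle between caddy's own z axis and vertical above 1.7 rad).
It fails at once if the tape measure is shoved away (distance of tape_measure from where it was at the start of the episode above 0.03 m).
It fails at once if the toy car is shoved away (distance of car_navy from where it was at the start of the episode above 0.03 m).
It fails at once if the tape roll is shoved away (distance of tape_roll from where it was at the start of the episode above 0.03 m).
It fails at once if the jar lid is shoved away (distance of jar_lid from where it was at the start of the episode above 0.03 m).
It also fails if it takes over 72 s, if anything falls off the work surface, if the arm or the gripper's body presses on something with over 40 N, if the wrist force passes 120 N, or if a joint passes its speed limit or range.

## Robot

A 6-joint arm with a two-finger parallel gripper is mounted at the origin on the work surface; the furniture and walls round the work are solid. World frame = base frame: x ahead of the robot, y to its left, z up, the work surface at z = 0. Lengths are in m, angles in rad, forces in N, time in s.
With the tool pointing down it reaches from about 0.375 to 0.975 m from the base axis. Payload 3.8 kg.
Tool frame: the origin (TCP) lies on the mounting face of the last link; the fingertips stand 173 mm ahead of it and the grasp point (between the pads) lies 155 mm ahead of it (bot.hold_point_z is the distance from the TCP to the grasp point, in m); z points along the fingers, y is the line along which they close (so a half turn about z gives the same grasp; the last joint's range is limited). The gripper opens to 85 mm and grips with 20 to 120 N. Pads are 22 mm wide; open, the fingers measure 114 mm over their backs; the gripper's body (76 mm by 85 mm) begins 54 mm behind the grasp point. The pads swing forward as they close: fully open they stand 13 mm farther back than shut.
Start: joints at [1.188, 0.264, 1.604, -0, 1.274, -0.037], TCP at [0.229, 0.635, 0.405] pointing down, gripper open.
Joint ranges: [-2.63, 2.63], [-0.94, 2.18], [0.31, 2.57], [-1.31, 4.45], [0, 2.66], [-2.55, 2.55]. Speed limits (rad/s): [2.57, 2.57, 3.14, 3.14, 3.14, 3.14].

## Interface

Orientations are given as a rotation vector (axis times angle).
In Python, from workcell import bot, optics gives the robot as it stands.
- The arm moves only by the shell command python3 -m jog 'ROWS' [OPENING] [FORCE]. ROWS is JSON, a list of rows, each an object of numbers: "dx", "dy", "dz": the shift along the tool's x, y, z in mm; "ax", "ay", "az": the turn, a rotation vector about the tool's x, y, z in degrees. A call has 1 to 20 rows; each row shifts and turns the commanded pose from where the row before left it, along the tool's axes as they then stand; what a row does not reach is not made up. A row lasts 1/12 s, in which the tool goes at most 41.7 mm and 7.16 degrees, less where a joint would pass 70% of its speed; a pose out of reach is approached as far as the arm can. A call with a gripper value outside its range is refused whole. OPENING is the opening, from 0 (shut) to 1 (fully open), set as the call begins (- or left out, the last holds). The fingers move at their own pace and stop on an object; FORCE is the grip in N (left out, the last holds). Time passes only in rows, so rows that do not move let the fingers close. It gives the time, the measured TCP pose, the force, the opening and the grip force at its end, in the units of the state.
- bot.read_state(): the state, without advancing time (a new reading comes with each control period).
- optics.read_camera(name): name is "side" or "top"; returns a dict with "img" (400x640x3 uint8, red, green, blue), "vertical_fov" (degrees; the focal length in pixels is half the picture's height over the tangent of half this angle, whatever the lens; pixels are square), "cx", "cy" (the principal point, pixels), "R" (3x3) and "t" (3): a world point X has camera coordinates R X + t. Camera axes: x right, y down, z forward; pixel columns grow to the right and rows downward; lengths in m; the calibration is good to about 2 mm. A picture is of the moment at which its call begins. There is no depth.
- bot.finish_job(): hands the job in; it is judged then, once.
The state is a dict: "time": time; "q": joint angles; "joint_vel": joint speeds; "joint_torque": joint torques, N m; "tool_pos": TCP position; "tcp_rot": TCP orientation; "wrist_force": force on the tool from outside, world axes, zero at the start; "torque": the same for the moment, N m; "width": opening from 0.0 (shut) to 1.0 (fully open); "grip_force": force on a finger pad.
Only numpy, scipy, OpenCV 4.12 (cv2) and the standard library are available. Lean on these libraries where they do the work, as an engineer would, in place of code of your own. Each camera call takes 0.05 s, during which the arm holds its last target. There are 200 camera calls.

## Working session

There is one attempt and no reset: what is moved stays moved. The work goes in short steps, Python scripts to look and compute and a shell command to move; the robot and the scene stay as the last step left them, time stands still between calls to the robot, and variables do not carry over. Pictures are saved under pics/ and viewed, at most 10 in all, crops included, and the job is handed in when it is done.

```bash
mkdir -p pics
cat > h.py <<'E'
import numpy as np, cv2
from scipy.spatial.transform import Rotation as Rn
from workcell import bot, optics
def cam(n):
    c=optics.read_camera(n); c["f"]=200/np.tan(np.radians(c["vertical_fov"])/2); return c
def ray(c,u,v):
    R=np.array(c["R"]);t=np.array(c["t"]); d=R.T@np.array([(u-c["cx"])/c["f"],(v-c["cy"])/c["f"],1]); return -R.T@t,d
def onz(c,u,v,z):
    o,d=ray(c,u,v); return o+d*(z-o[2])/d[2]
def proj(c,X):
    p=np.array(c["R"])@np.array(X)+np.array(c["t"]); return p[:2]/p[2]*c["f"]+[c["cx"],c["cy"]]
def save(n,img,box=None,s=1):
    if box: img=img[box[1]:box[3],box[0]:box[2]]
    cv2.imwrite("pics/"+n,cv2.resize(img[:,:,::-1],None,fx=s,fy=s,interpolation=cv2.INTER_CUBIC))
E
python3 - <<'E'
from h import *
for n in("top","side"):
    c=cam(n); save(n+"0.png",c["img"],s=1.25); print(n,c["f"],c["cx"],c["cy"],np.round(-np.array(c["R"]).T@c["t"],3),np.round(c["R"],2).tolist())
    np.save(n+"0.npy",c,allow_pickle=True)
print(bot.read_state(), bot.hold_point_z)
E
```

```text
top 394.68503307868934 315.7737817137041 196.6657754613046 [ 0.428 -0.134  1.026] [[0.03, -1.0, -0.03], [-1.0, -0.03, -0.08], [0.08, 0.04, -1.0]]
side 486.94186034486887 322.64019742073924 207.86085264318186 [ 0.076 -1.072  0.827] [[0.92, -0.39, 0.02], [-0.21, -0.55, -0.8], [0.32, 0.74, -0.59]]
{'time': 0.1, 'q': array([ 1.18806118e+00,  2.64679062e-01,  1.60526518e+00, -2.48301651e-05,
        1.27368466e+00, -3.69078431e-02]), 'joint_vel': array([ 0.00079808, -0.0009031 , -0.00373673,  0.00062391,  0.00066401,
        0.00150352]), 'joint_torque': array([-8.79934269e-04, -5.16710222e+01, -3.68587804e+01, -9.05088041e-05,
        6.42567000e-03,  8.34669805e-06]), 'tool_pos': array([0.22870104, 0.63474046, 0.40347033]), 'tcp_rot': array([-0.54044078, -3.09434961,  0.00313574]), 'wrist_force': array([ 0.5540345 , -0.25551514, -0.61524915]), 'torque': array([-0.01148155, -0.02824682, -0.03075909]), 'grip_force': 0.0, 'width': 1.0005901704062272} 0.1547
```

View pics/top0.png

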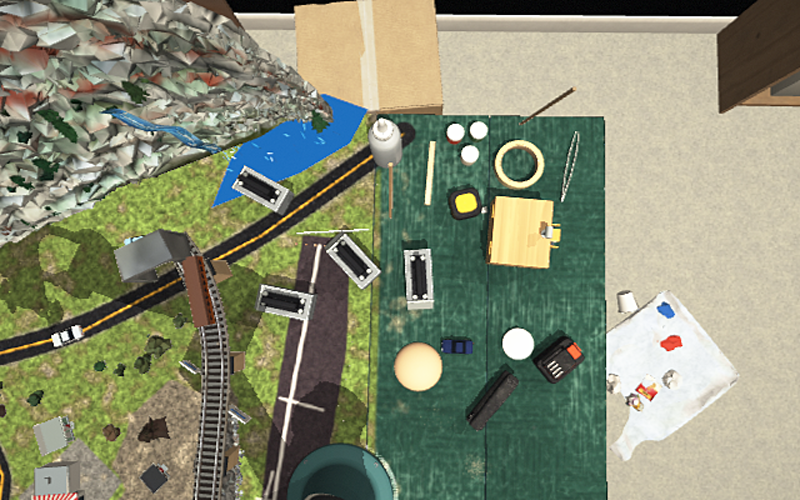

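View pics/side0.png

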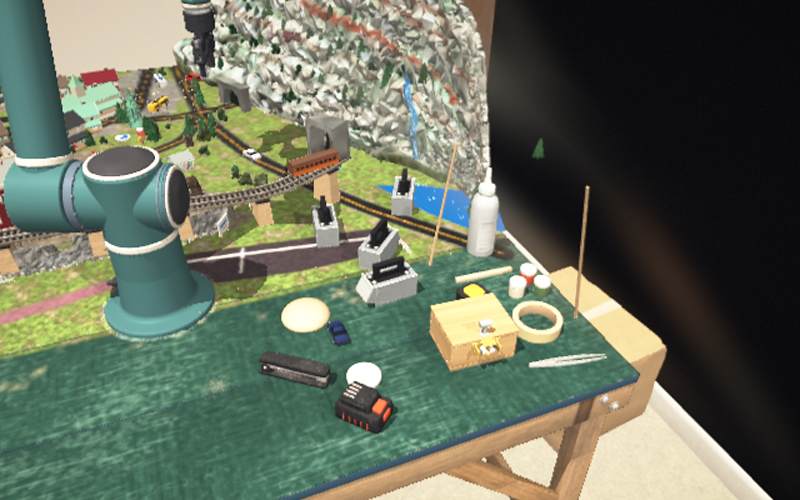

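The top picture shows four grey caddies, at (262,188), (285,300), (353,260) and (418,278). The last one is farthest to the robot's right, so it's the one to take. The box is at (522,232) with its catch and knob at (548,233). There are dowels at (390,190) and (550,105).

Run:
```python
from h import *
a=np.load("top0.npy",allow_pickle=True).item()["img"];b=np.load("side0.npy",allow_pickle=True).item()["img"]
A=cv2.resize(a[140:260,310:470],None,fx=5,fy=5,interpolation=cv2.INTER_CUBIC)
cv2.imwrite("pics/t1.png",A[:,:,::-1])
B=cv2.resize(b[195:300,280:440],None,fx=5,fy=5,interpolation=cv2.INTER_CUBIC)
cv2.imwrite("pics/s1.png",B[:,:,::-1])
```

```text
(no output)
```

View pics/t1.png

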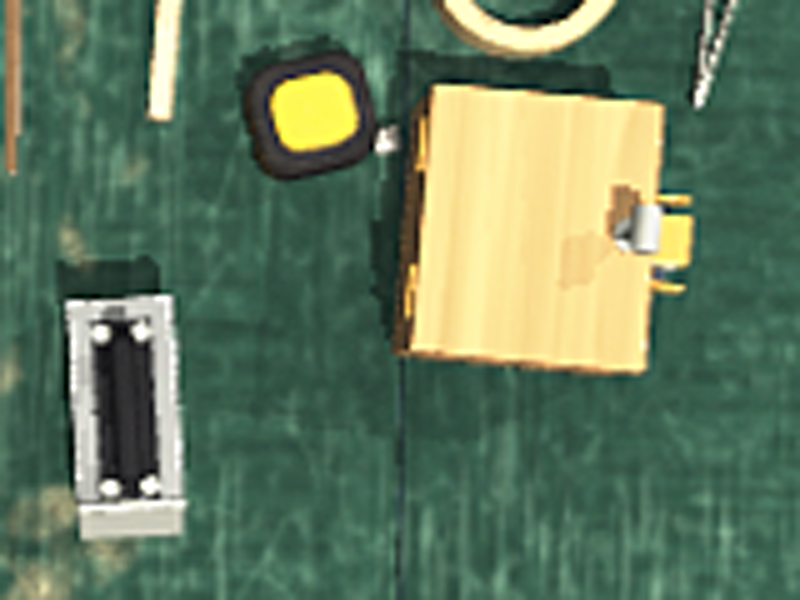

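View pics/s1.png

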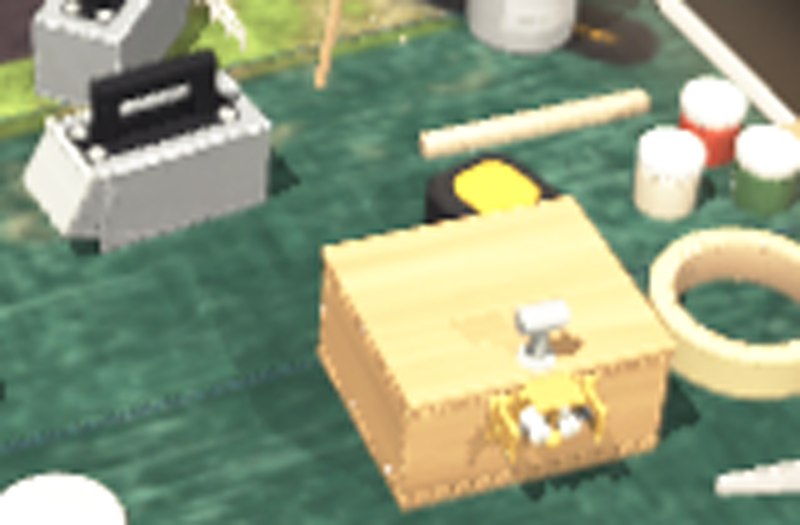

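The top crop confirms the caddy: roof corners at crop (68,298), (172,296), (185,500) and (80,500), with its spout at (130,520) facing the robot. The box's lid corners are (430,85), (663,103), (643,374) and (410,352), and the knob is at (647,228). The side crop shows the knob at (543,318).

Run:
```python
from h import *
from scipy.optimize import least_squares
t=np.load("top0.npy",allow_pickle=True).item();s=np.load("side0.npy",allow_pickle=True).item()
T=lambda p:np.array([310+p[0]/5,140+p[1]/5]); S=lambda p:np.array([280+p[0]/5,195+p[1]/5])
def fit(obs,x0):
    def w(x,P): c,q=np.cos(x[2]),np.sin(x[2]); return [x[0]+c*P[0]-q*P[1],x[1]+q*P[0]+c*P[1],P[2]]
    f=lambda x:np.concatenate([proj(c,w(x,P))-uv for c,uv,P in obs])
    r=least_squares(f,x0); print(np.round(r.x,4),np.degrees(r.x[2]),np.round(r.fun.reshape(-1,2),1).tolist())
# box: local x+ = hinge (crop left in top). lid spans x -57..55
b=[(t,T(p),P) for p,P in [((430,85),(.055,.066,.068)),((663,103),(-.057,.066,.068)),((643,374),(-.057,-.066,.068)),((410,352),(.055,-.066,.068)),((647,228),(-.045,0,.094))]]
b+=[(s,S(p),P) for p,P in [((572,198),(.055,.066,.068)),((672,350),(-.057,.066,.068)),((410,410),(-.057,-.066,.068)),((325,248),(.055,-.066,.068)),((543,318),(-.045,0,.092)),((403,508),(-.055,-.065,0))]]
o=fit(b,[.5,-.25,1.5])
b2=[(*x[:2],(-x[2][0],-x[2][1],x[2][2])) for x in b]
# caddy
k=[(t,T(p),P) for p,P in [((68,298),(.0575,.026,.052)),((172,296),(.0575,-.026,.052)),((118,318),(.035,0,.089)),((130,497),(-.035,0,.089))]]
k+=[(s,S(p),P) for p,P in [((90,82),(-.035,.0,.089)),((215,57),(.035,0,.089)),((268,128),(.0575,-.026,.052)),((264,195),(.0575,-.026,0)),((102,248),(-.0575,-.026,0))]]
fit(k,[.4,-.0,0])
for p in[(647,228)]: print("knob",onz(t,*T(p),.096))
for n,c,u,v,z in[("tape",t,465/1.25,203/1.25,.034),("car",t,457/1.25,346/1.25,.022),("jar",t,517/1.25,344/1.25,.01),("roll",t,519/1.25,163/1.25,.025),("dow1 foot",s,577/1.25,317/1.25,0),("dow0 foot",s,432/1.25,263/1.25,0),("dow0 foot top",t,391/1.25,218/1.25,0),("dow1 foot t",t,522/1.25,122/1.25,0),("dow1 top",t,575/1.25,89/1.25,.3),("dow0 top",t,390/1.25,162/1.25,.3)]: print(n,np.round(onz(c,u,v,z),3))
```

```text
[ 0.5336 -0.3665  4.162 ] 238.462721994091 [[64.8, 20.2], [-21.5, -8.1], [-46.6, -17.0], [39.7, 12.7], [-26.3, -9.3], [14.9, 46.6], [-4.6, -17.0], [-7.5, -35.4], [4.5, 29.2], [-5.9, -18.3], [-7.4, -33.6]]
[ 0.447  -0.1475  0.102 ] 5.843335536289966 [[-0.8, -0.8], [-0.6, -2.0], [0.6, 2.6], [0.5, -3.6], [0.1, 0.9], [-0.5, -1.5], [1.0, -1.3], [1.1, 0.8], [-5.3, 3.2]]
knob [ 0.53622941 -0.389088    0.096     ]
tape [ 0.598 -0.237  0.034]
car [ 0.311 -0.227  0.022]
jar [ 0.317 -0.349  0.01 ]
roll [ 0.685 -0.347  0.025]
dow1 foot [ 0.781 -0.356  0.   ]
dow0 foot [ 0.582 -0.08   0.   ]
dow0 foot top [ 0.569 -0.087  0.   ]
dow1 foot t [ 0.78  -0.358  0.   ]
dow1 top [ 0.729 -0.371  0.3  ]
dow0 top [ 0.612 -0.097  0.3  ]
```

Run:
```python
from h import *
from scipy.optimize import least_squares
t=np.load("top0.npy",allow_pickle=True).item();s=np.load("side0.npy",allow_pickle=True).item()
T=lambda p:np.array([310+p[0]/5,140+p[1]/5]); S=lambda p:np.array([280+p[0]/5,195+p[1]/5])
def w(x,P): c,q=np.cos(x[2]),np.sin(x[2]); return [x[0]+c*P[0]-q*P[1],x[1]+q*P[0]+c*P[1],P[2]]
def fit(obs,x0):
    f=lambda x:np.concatenate([proj(c,w(x,P))-uv for c,uv,P in obs])
    r=least_squares(f,x0,loss="soft_l1"); print(np.round(r.x,4),np.degrees(r.x[2]),np.round(f(r.x).reshape(-1,2),1).tolist()); return r.x
b=[(t,T(p),P) for p,P in [((430,85),(.055,-.066,.068)),((663,103),(-.057,-.066,.068)),((643,374),(-.057,.066,.068)),((410,352),(.055,.066,.068)),((647,228),(-.045,0,.096))]]
b+=[(s,S(p),P) for p,P in [((572,198),(.055,-.066,.068)),((672,350),(-.057,-.066,.068)),((410,410),(-.057,.066,.068)),((325,248),(.055,.066,.068)),((543,318),(-.045,0,.092)),((403,508),(-.055,.065,0))]]
x=fit(b,[.5,-.35,1.5]); print("knob",w(x,(-.045,0,.092)),"hinge",w(x,(.055,0,.06)))
k=[(t,T(p),P) for p,P in [((68,298),(.0575,.026,.052)),((172,296),(.0575,-.026,.052)),((124,407),(0,0,.089)),((80,500),(-.045,.026,.052)),((185,500),(-.045,-.026,.052))]]
k+=[(s,S(p),P) for p,P in [((90,82),(-.035,.0,.089)),((215,57),(.035,0,.089)),((268,128),(.0575,-.026,.052)),((264,195),(.0575,-.026,0))]]
fit(k,[.4,-.15,0])
```

```text
[ 0.5398 -0.3439  1.5022] 86.06792474658198 [[0.7, -0.9], [0.4, -0.4], [0.5, -0.5], [0.3, -0.5], [-0.1, -0.2], [-0.6, -0.4], [0.7, -0.9], [-0.4, -0.5], [-1.4, 0.2], [-1.0, 0.2], [-0.9, 0.5]]
knob [np.float64(0.5367573859421322), np.float64(-0.388777987228345), 0.092] hinge [np.float64(0.5436147661795859), np.float64(-0.2890133826018595), 0.06]
[ 0.4452 -0.1477  0.0735] 4.208969525879818 [[-0.1, -0.4], [0.2, -1.0], [0.6, 0.3], [-0.5, 0.8], [-0.3, -0.1], [-0.7, 0.9], [-0.9, -1.1], [0.5, -0.6], [0.6, 1.4]]
```

```bash
cat >> h.py <<'E'
BOX=np.array([.5398,-.3439,1.5022]); CAD=np.array([.4452,-.1477,.0735])
def loc(x,P): c,q=np.cos(x[2]),np.sin(x[2]); return np.array([x[0]+c*P[0]-q*P[1],x[1]+q*P[0]+c*P[1],P[2]])
def to(target, heading=None):
    "shift of the grasp point to target in tool axes (mm), az (deg) to bring tool y to heading"
    s=bot.read_state(); R=Rn.from_rotvec(s["tcp_rot"]).as_matrix(); g=s["tool_pos"]+R[:,2]*bot.hold_point_z
    print("grasp",np.round(g,4),"tilt z",np.round(R[:,2],3),"head",round(np.degrees(np.arctan2(R[1,1],R[0,1])),2),"q",np.round(s["q"],2),"w",round(s["width"],3),"F",np.round(s["wrist_force"],1))
    if heading is not None:
        a=np.degrees(np.arctan2(R[1,1],R[0,1]))-heading; print("az",round((a+180)%360-180,2))
    print("d mm",np.round(R.T@(np.array(target)-g)*1000,1))
E
python3 -m jog '[{"az":6.75},{"az":6.75},{"az":6.75},{"az":6.75},{"az":6.75},{"az":6.75},{"az":6.75},{"az":6.75},{"az":6.75},{"az":6.75},{"az":6.7},{"dx":-37.3,"dy":15.6},{"dx":-37.3,"dy":15.6},{"dx":-37.3,"dy":15.6},{"dx":-37.3,"dy":15.6},{"dx":-37.3,"dy":15.6},{"dx":-37.3,"dy":15.6},{"dx":-37.3,"dy":15.6},{"dx":-37.3,"dy":15.6},{"dx":-37.3,"dy":15.6}]' 1 50
python3 -c "
from h import *
to([.41,.10,.25],-3.93)"
```

```text
grasp [0.2286 0.6344 0.2488] tilt z [-0.001 -0.002 -1.   ] head 70.19 q [ 1.19  0.26  1.61 -0.    1.27 -0.04] w 1.001 F [ 0.6 -0.3 -0.6]
az 74.12
d mm [-3.518e+02 -4.413e+02 -3.000e-01]invalid input
```

```bash
python3 -m jog '[{"dx":0,"dy":0,"dz":0,"ax":0,"ay":0,"az":6.75}]' 1 50; echo; python3 -m jog '[{"az":6.75}]' 1.0; echo; python3 -m jog '[{"az":6.75}]'
```

```text
time: 0.18
tool_pos: [0.2287, 0.6348, 0.4037]
tcp_rot: [-0.723, -3.057, 0.003]
wrist_force: [0.2, -0.2, -0.4]
width: 0.999
grip_force: 0.0

invalid input
invalid input
```

```bash
python3 -m jog '[{"dx":0,"dy":0,"dz":0,"ax":0,"ay":0,"az":6.74},{"dx":0,"dy":0,"dz":0,"ax":0,"ay":0,"az":6.74},{"dx":0,"dy":0,"dz":0,"ax":0,"ay":0,"az":6.74},{"dx":0,"dy":0,"dz":0,"ax":0,"ay":0,"az":6.74},{"dx":0,"dy":0,"dz":0,"ax":0,"ay":0,"az":6.74},{"dx":0,"dy":0,"dz":0,"ax":0,"ay":0,"az":6.74},{"dx":0,"dy":0,"dz":0,"ax":0,"ay":0,"az":6.74},{"dx":0,"dy":0,"dz":0,"ax":0,"ay":0,"az":6.74},{"dx":0,"dy":0,"dz":0,"ax":0,"ay":0,"az":6.74},{"dx":0,"dy":0,"dz":0,"ax":0,"ay":0,"az":6.74},{"dx":-37.3,"dy":15.6,"dz":0,"ax":0,"ay":0,"az":0},{"dx":-37.3,"dy":15.6,"dz":0,"ax":0,"ay":0,"az":0},{"dx":-37.3,"dy":15.6,"dz":0,"ax":0,"ay":0,"az":0},{"dx":-37.3,"dy":15.6,"dz":0,"ax":0,"ay":0,"az":0},{"dx":-37.3,"dy":15.6,"dz":0,"ax":0,"ay":0,"az":0},{"dx":-37.3,"dy":15.6,"dz":0,"ax":0,"ay":0,"az":0},{"dx":-37.3,"dy":15.6,"dz":0,"ax":0,"ay":0,"az":0}]'
python3 -c "
from h import *
to([.41,.10,.25],-3.93)"
```

```text
time: 1.6
tool_pos: [0.3196, 0.365, 0.4041]
tcp_rot: [2.296, 2.144, -0.001]
wrist_force: [0.6, -0.1, 0.3]
width: 1.004
grip_force: 0.0
grasp [0.3195 0.3649 0.2494] tilt z [-0.    -0.001 -1.   ] head -3.93 q [ 0.8  -0.1   2.   -0.    1.25  0.87] w 1.004 F [ 0.6 -0.1  0.3]
az 0.0
d mm [-258.1  108.4   -0.5]
```

```bash
python3 -m jog '[{"dx":-37,"dy":15.5,"dz":0,"ax":0,"ay":0,"az":0},{"dx":-37,"dy":15.5,"dz":0,"ax":0,"ay":0,"az":0},{"dx":-37,"dy":15.5,"dz":0,"ax":0,"ay":0,"az":0},{"dx":-37,"dy":15.5,"dz":0,"ax":0,"ay":0,"az":0},{"dx":-37,"dy":15.5,"dz":0,"ax":0,"ay":0,"az":0},{"dx":-37,"dy":15.5,"dz":0,"ax":0,"ay":0,"az":0},{"dx":-37,"dy":15.5,"dz":0,"ax":0,"ay":0,"az":0},{"dx":-38,"dy":5,"dz":0,"ax":0,"ay":0,"az":0},{"dx":-38,"dy":5,"dz":0,"ax":0,"ay":0,"az":0},{"dx":-38,"dy":5,"dz":0,"ax":0,"ay":0,"az":0},{"dx":-38,"dy":5,"dz":0,"ax":0,"ay":0,"az":0},{"dx":-38,"dy":5,"dz":0,"ax":0,"ay":0,"az":0},{"dx":-38,"dy":5,"dz":0,"ax":0,"ay":0,"az":0},{"dx":-38,"dy":5,"dz":0,"ax":0,"ay":0,"az":0},{"dx":-38,"dy":5,"dz":0,"ax":0,"ay":0,"az":0},{"dx":-38,"dy":5,"dz":0,"ax":0,"ay":0,"az":0},{"dx":0,"dy":0,"dz":0,"ax":0,"ay":0,"az":0}]'
python3 -c "
from h import *
to([.5367,-.3888,.15],-3.93)"
```

```text
time: 3.02
tool_pos: [0.4311, -0.2485, 0.4045]
tcp_rot: [2.3, 2.136, -0.004]
wrist_force: [0.7, -0.1, 0.0]
width: 1.002
grip_force: 0.0
grasp [ 0.4311 -0.249   0.2498] tilt z [-0.    -0.003 -1.   ] head -4.24 q [-0.57 -0.08  1.97 -0.    1.24 -0.5 ] w 1.002 F [ 0.7 -0.1  0. ]
az -0.31
d mm [-131.3  115.6  100.2]
```

```bash
python3 -m jog '[{"dx":-26.2,"dy":23.1,"dz":15,"ax":0,"ay":0,"az":-0.3},{"dx":-26.2,"dy":23.1,"dz":20,"ax":0,"ay":0,"az":0},{"dx":-26.2,"dy":23.1,"dz":20,"ax":0,"ay":0,"az":0},{"dx":-26.2,"dy":23.1,"dz":20,"ax":0,"ay":0,"az":0},{"dx":-26.2,"dy":23.1,"dz":20,"ax":0,"ay":0,"az":0},{"dx":0,"dy":0,"dz":20,"ax":0,"ay":0,"az":0},{"dx":0,"dy":0,"dz":15,"ax":0,"ay":0,"az":0},{"dx":0,"dy":0,"dz":0,"ax":0,"ay":0,"az":0},{"dx":0,"dy":0,"dz":0,"ax":0,"ay":0,"az":0}]'
python3 -c "
from h import *
to([.5367,-.3888,.094],-3.93)
c=cam('side'); save('s2.png',c['img'],(300,120,460,220),4)
c=cam('top'); save('t2.png',c['img'],(370,130,470,230),5)"
```

```text
time: 3.77
tool_pos: [0.5375, -0.3806, 0.2728]
tcp_rot: [-2.288, -2.147, 0.001]
wrist_force: [0.7, -0.2, 0.4]
width: 0.998
grip_force: 0.0
grasp [ 0.537  -0.3802  0.1181] tilt z [-0.003  0.003 -1.   ] head -3.66 q [-0.65  0.34  1.76  0.    1.05 -0.59] w 0.998 F [ 0.7 -0.2  0.4]
az 0.27
d mm [-8.7  0.4 24.1]
```

View pics/s2.png

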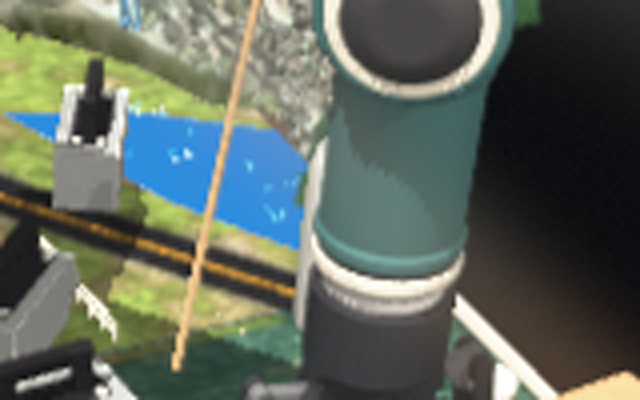

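The crop came out too high: it only shows the wrist, with the dowel well to the left. I'll go on by the numbers, since 9 mm in x is still to go.

```bash
python3 -m jog '[{"dx":-8.7,"dy":-0.2,"dz":0,"ax":0,"ay":0,"az":0.3},{"dx":0,"dy":0,"dz":8,"ax":0,"ay":0,"az":0},{"dx":0,"dy":0,"dz":8,"ax":0,"ay":0,"az":0},{"dx":0,"dy":0,"dz":8,"ax":0,"ay":0,"az":0},{"dx":0,"dy":0,"dz":0,"ax":0,"ay":0,"az":0},{"dx":0,"dy":0,"dz":0,"ax":0,"ay":0,"az":0}]'
python3 -c "
from h import *
to([.5367,-.3888,.094],-3.93)
c=cam('side'); save('s3.png',c['img'],(330,200,450,300),6)"
```

```text
time: 4.37
tool_pos: [0.5367, -0.3896, 0.2492]
tcp_rot: [-2.295, -2.141, 0.001]
wrist_force: [0.1, -0.1, -1.2]
width: 1.005
grip_force: 0.0
grasp [ 0.5364 -0.3893  0.0945] tilt z [-0.002  0.002 -1.   ] head -3.97 q [-0.67  0.37  1.77  0.    1.01 -0.6 ] w 1.005 F [ 0.1 -0.1 -1.2]
az -0.04
d mm [0.5 0.3 0.5]
```

View pics/s3.png

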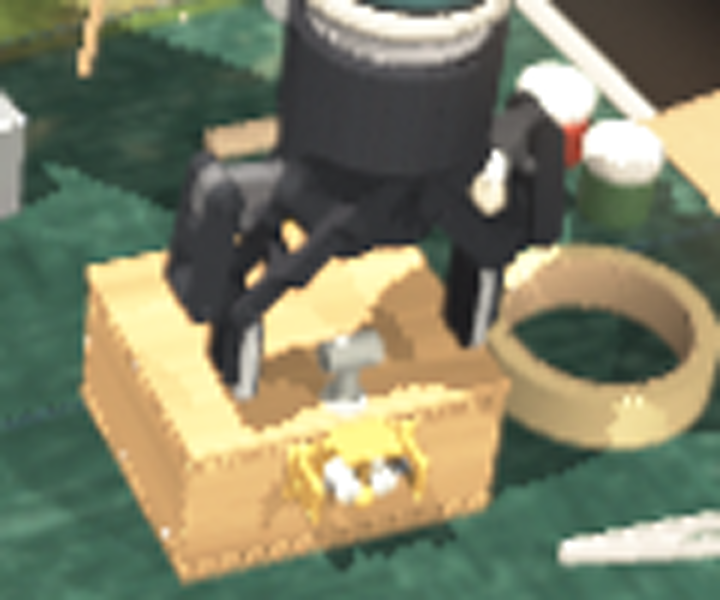

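The fingers at (245,365) and (480,320) straddle the knob at (350,355). Closing now.

```bash
python3 -m jog '[{"dx":0,"dy":0,"dz":0,"ax":0,"ay":0,"az":0},{"dx":0,"dy":0,"dz":0,"ax":0,"ay":0,"az":0},{"dx":0,"dy":0,"dz":0,"ax":0,"ay":0,"az":0},{"dx":0,"dy":0,"dz":0,"ax":0,"ay":0,"az":0},{"dx":0,"dy":0,"dz":0,"ax":0,"ay":0,"az":0},{"dx":0,"dy":0,"dz":0,"ax":0,"ay":0,"az":0},{"dx":0,"dy":0,"dz":0,"ax":0,"ay":0,"az":0},{"dx":0,"dy":0,"dz":0,"ax":0,"ay":0,"az":0}]' 0 60
python3 - <<'E'
from h import *
to([.5367,-.3888,.094],-3.93)
r=np.hypot(100,32);a0=np.arctan2(32,100)
p=[];N=18
th=np.linspace(0,1.85,N+1)
y=-r*np.cos(a0+th);z=r*np.sin(a0+th)
print(np.round(np.c_[th[1:],np.diff(y),-np.diff(z)],1).tolist())
E
```

```text
time: 5.08
tool_pos: [0.5363, -0.3901, 0.2512]
tcp_rot: [-2.295, -2.142, 0.003]
wrist_force: [-5.1, 0.9, 4.9]
width: 0.238
grip_force: 58.8
grasp [ 0.5359 -0.39    0.0965] tilt z [-0.003  0.001 -1.   ] head -3.95 q [-0.67  0.37  1.76 -0.    1.01 -0.6 ] w 0.238 F [-5.1  0.9  4.9]
az -0.02
d mm [1.3 0.8 2.5]
[[0.1, 3.8, -10.1], [0.2, 4.8, -9.6], [0.3, 5.8, -9.1], [0.4, 6.7, -8.5], [0.5, 7.5, -7.7], [0.6, 8.3, -6.9], [0.7, 8.9, -6.0], [0.8, 9.5, -5.1], [0.9, 10.0, -4.1], [1.0, 10.4, -3.0], [1.1, 10.6, -2.0], [1.2, 10.8, -0.9], [1.3, 10.8, 0.3], [1.4, 10.7, 1.4], [1.5, 10.5, 2.5], [1.6, 10.2, 3.5], [1.7, 9.8, 4.5], [1.8, 9.3, 5.5]]
```

```bash
python3 -m jog '[{"dx":1.9,"dy":0,"dz":-5,"ax":0,"ay":0,"az":0},{"dx":1.9,"dy":0,"dz":-5,"ax":0,"ay":0,"az":0},{"dx":2.4,"dy":0,"dz":-4.8,"ax":0,"ay":0,"az":0},{"dx":2.4,"dy":0,"dz":-4.8,"ax":0,"ay":0,"az":0},{"dx":2.9,"dy":0,"dz":-4.5,"ax":0,"ay":0,"az":0},{"dx":2.9,"dy":0,"dz":-4.5,"ax":0,"ay":0,"az":0},{"dx":3.3,"dy":0,"dz":-4.2,"ax":0,"ay":0,"az":0},{"dx":3.3,"dy":0,"dz":-4.2,"ax":0,"ay":0,"az":0},{"dx":3.8,"dy":0,"dz":-3.9,"ax":0,"ay":0,"az":0},{"dx":3.8,"dy":0,"dz":-3.9,"ax":0,"ay":0,"az":0},{"dx":4.1,"dy":0,"dz":-3.4,"ax":0,"ay":0,"az":0},{"dx":4.1,"dy":0,"dz":-3.4,"ax":0,"ay":0,"az":0},{"dx":4.5,"dy":0,"dz":-3,"ax":0,"ay":0,"az":0},{"dx":4.5,"dy":0,"dz":-3,"ax":0,"ay":0,"az":0}]'
python3 - <<'E'
from h import *
th=.1028*7
to(loc(BOX,[.055-.105*np.cos(.31+th),0,.0605+.105*np.sin(.31+th)+.002]),-3.93)
E
```

```text
time: 6.25
tool_pos: [0.5396, -0.3435, 0.3074]
tcp_rot: [-2.294, -2.141, 0.002]
wrist_force: [-5.1, -1.6, -6.4]
width: 0.24
grip_force: 58.8
grasp [ 0.5392 -0.3432  0.1527] tilt z [-0.003  0.002 -1.   ] head -3.95 q [-0.61  0.27  1.78 -0.    1.09 -0.54] w 0.24 F [-5.1 -1.6 -6.4]
az -0.02
d mm [0.3 0.7 0.2]
```

```bash
python3 -m jog '[{"dx":4.8,"dy":0,"dz":-2.6,"ax":0,"ay":0,"az":0},{"dx":4.8,"dy":0,"dz":-2.6,"ax":0,"ay":0,"az":0},{"dx":5,"dy":0,"dz":-2,"ax":0,"ay":0,"az":0},{"dx":5,"dy":0,"dz":-2,"ax":0,"ay":0,"az":0},{"dx":5.2,"dy":0,"dz":-1.5,"ax":0,"ay":0,"az":0},{"dx":5.2,"dy":0,"dz":-1.5,"ax":0,"ay":0,"az":0},{"dx":10.6,"dy":0,"dz":-2,"ax":0,"ay":0,"az":0},{"dx":10.8,"dy":0,"dz":-0.9,"ax":0,"ay":0,"az":0},{"dx":10.8,"dy":0,"dz":0.3,"ax":0,"ay":0,"az":0},{"dx":10.7,"dy":0,"dz":1.4,"ax":0,"ay":0,"az":0},{"dx":10.5,"dy":0,"dz":2.5,"ax":0,"ay":0,"az":0},{"dx":10.2,"dy":0,"dz":3.5,"ax":0,"ay":0,"az":0},{"dx":9.8,"dy":0,"dz":4.5,"ax":0,"ay":0,"az":0},{"dx":9.3,"dy":0,"dz":5.5,"ax":0,"ay":0,"az":0},{"dx":0,"dy":0,"dz":0,"ax":0,"ay":0,"az":0},{"dx":0,"dy":0,"dz":0,"ax":0,"ay":0,"az":0}]'
python3 - <<'E'
from h import *
th=1.85
to(loc(BOX,[.055-.105*np.cos(.31+th),0,.0605+.105*np.sin(.31+th)+.002]),-3.93)
c=cam('side'); save('s4.png',c['img'],(310,160,470,300),5)
E
```

```text
time: 7.58
tool_pos: [0.5476, -0.2302, 0.3073]
tcp_rot: [-2.294, -2.142, 0.0]
wrist_force: [-10.4, 2.2, 7.6]
width: 0.229
grip_force: 58.3
grasp [ 0.5473 -0.2299  0.1526] tilt z [-0.002  0.002 -1.   ] head -3.91 q [-0.44  0.19  1.88  0.    1.07 -0.37] w 0.229 F [-10.4   2.2   7.6]
az 0.02
d mm [-0.9  0.4  2.8]
```

View pics/s4.png

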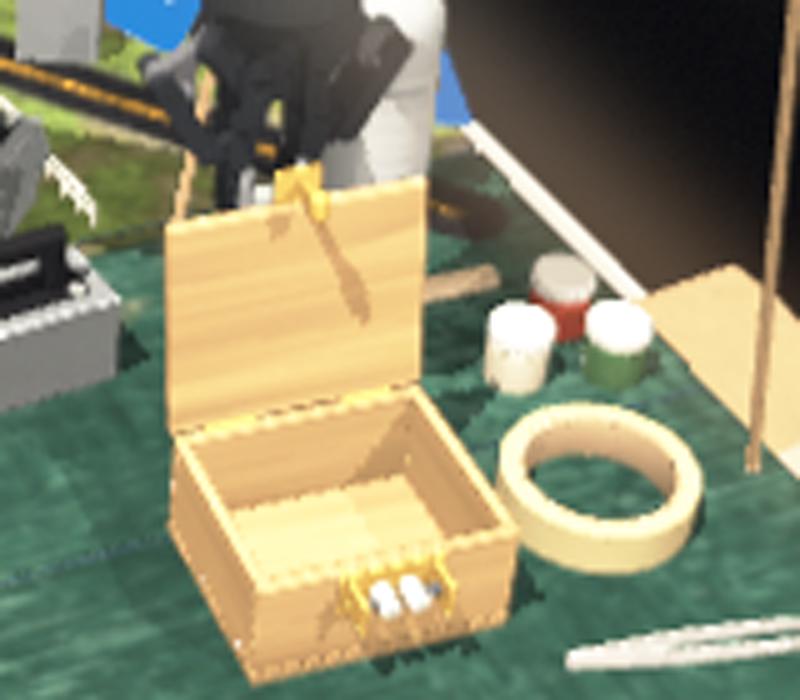

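The lid stands back at about 1.85 rad, with its top edge at crop (165–425, 180–225) and the box open and empty. Releasing it and going to the caddy.

```bash
python3 -m jog '[{"dx":0,"dy":0,"dz":0,"ax":0,"ay":0,"az":0},{"dx":0,"dy":0,"dz":0,"ax":0,"ay":0,"az":0},{"dx":0,"dy":0,"dz":0,"ax":0,"ay":0,"az":0},{"dx":0,"dy":0,"dz":0,"ax":0,"ay":0,"az":0},{"dx":0,"dy":0,"dz":0,"ax":0,"ay":0,"az":0},{"dx":0,"dy":0,"dz":0,"ax":0,"ay":0,"az":0},{"dx":0,"dy":0,"dz":-15,"ax":0,"ay":0,"az":0},{"dx":0,"dy":0,"dz":-25,"ax":0,"ay":0,"az":0},{"dx":0,"dy":0,"dz":-25,"ax":0,"ay":0,"az":0},{"dx":0,"dy":0,"dz":-15,"ax":0,"ay":0,"az":0},{"dx":22,"dy":-28,"dz":0,"ax":0,"ay":0,"az":0},{"dx":22,"dy":-28,"dz":0,"ax":0,"ay":0,"az":0},{"dx":22,"dy":-28,"dz":0,"ax":0,"ay":0,"az":0},{"dx":0,"dy":0,"dz":0,"ax":0,"ay":0,"az":0}]' 1
python3 -m jog '[{"dx":0,"dy":0,"dz":0,"ax":0,"ay":0,"az":6.82},{"dx":0,"dy":0,"dz":0,"ax":0,"ay":0,"az":6.82},{"dx":0,"dy":0,"dz":0,"ax":0,"ay":0,"az":6.82},{"dx":0,"dy":0,"dz":0,"ax":0,"ay":0,"az":6.82},{"dx":0,"dy":0,"dz":0,"ax":0,"ay":0,"az":6.82},{"dx":0,"dy":0,"dz":0,"ax":0,"ay":0,"az":6.82},{"dx":0,"dy":0,"dz":0,"ax":0,"ay":0,"az":6.82},{"dx":0,"dy":0,"dz":0,"ax":0,"ay":0,"az":6.82},{"dx":0,"dy":0,"dz":0,"ax":0,"ay":0,"az":6.82},{"dx":0,"dy":0,"dz":0,"ax":0,"ay":0,"az":6.82},{"dx":0,"dy":0,"dz":0,"ax":0,"ay":0,"az":6.82},{"dx":0,"dy":0,"dz":0,"ax":0,"ay":0,"az":6.82},{"dx":0,"dy":0,"dz":0,"ax":0,"ay":0,"az":0}]'
python3 - <<'E'
from h import *
to(loc(CAD,[0,0,.083]),-85.8)
E
```

```text
time: 8.8
tool_pos: [0.4647, -0.1571, 0.384]
tcp_rot: [-2.291, -2.14, 0.003]
wrist_force: [-0.6, -0.3, -1.6]
width: 1.0
grip_force: 0.0
time: 9.88
tool_pos: [0.4693, -0.1605, 0.3857]
tcp_rot: [3.14, 0.11, 0.001]
wrist_force: [-0.2, 0.0, 0.6]
width: 1.002
grip_force: 0.0
grasp [ 0.4694 -0.1605  0.231 ] tilt z [ 0. -0. -1.] head -85.98 q [-0.38 -0.07  2.    0.    1.21  1.12] w 1.002 F [-0.2  0.   0.6]
az -0.18
d mm [-23.3 -14.5 148. ]
```

```bash
python3 -m jog '[{"dx":0,"dy":-7,"dz":0,"ax":0,"ay":-5,"az":-0.2},{"dx":0,"dy":-7,"dz":0,"ax":0,"ay":-5,"az":0},{"dx":0,"dy":0,"dz":0,"ax":0,"ay":-5,"az":0},{"dx":0,"dy":0,"dz":0,"ax":0,"ay":0,"az":0},{"dx":0,"dy":0,"dz":0,"ax":0,"ay":0,"az":0}]'
python3 - <<'E'
from h import *
to(loc(CAD,[0,0,.083]),-85.8)
to(loc(CAD,[0,0,.13]),-85.8)
E
```

```text
time: 10.3
tool_pos: [0.4687, -0.1463, 0.3852]
tcp_rot: [3.103, 0.124, -0.406]
wrist_force: [-0.1, -0.1, 0.3]
width: 0.999
grip_force: 0.0
grasp [ 0.429  -0.1493  0.2358] tilt z [-0.256 -0.019 -0.966] head -85.44 q [-0.32  0.01  1.94 -0.1   1.43  1.2 ] w 0.999 F [-0.1 -0.1  0.3]
az 0.36
d mm [ 5.500e+01 -1.000e-01  1.434e+02]
grasp [ 0.429  -0.1493  0.2358] tilt z [-0.256 -0.019 -0.966] head -85.44 q [-0.32  0.01  1.94 -0.1   1.43  1.2 ] w 0.999 F [-0.1 -0.1  0.3]
az 0.36
d mm [42.9 -0.2 98. ]
```

```bash
python3 -m jog '[{"dx":10.7,"dy":0,"dz":24.5,"ax":0,"ay":0,"az":0.3},{"dx":10.7,"dy":0,"dz":24.5,"ax":0,"ay":0,"az":0},{"dx":10.7,"dy":0,"dz":24.5,"ax":0,"ay":0,"az":0},{"dx":10.8,"dy":0,"dz":24.5,"ax":0,"ay":0,"az":0},{"dx":4,"dy":0,"dz":15,"ax":0,"ay":0,"az":0},{"dx":4,"dy":0,"dz":15,"ax":0,"ay":0,"az":0},{"dx":4,"dy":0,"dz":15,"ax":0,"ay":0,"az":0},{"dx":0,"dy":0,"dz":0,"ax":0,"ay":0,"az":0},{"dx":0,"dy":0,"dz":0,"ax":0,"ay":0,"az":0}]'
python3 - <<'E'
from h import *
to(loc(CAD,[0,0,.083]),-85.8)
c=cam('side'); save('s5.png',c['img'],(240,150,380,270),5)
E
```

```text
time: 11.05
tool_pos: [0.4834, -0.1454, 0.2329]
tcp_rot: [3.103, 0.112, -0.409]
wrist_force: [0.4, 0.2, 0.3]
width: 1.0
grip_force: 0.0
grasp [ 0.4434 -0.1483  0.0835] tilt z [-0.258 -0.019 -0.966] head -85.87 q [-0.31  0.2   2.04 -0.11  1.15  1.25] w 1.0 F [0.4 0.2 0.3]
az -0.07
d mm [ 1.9 -0.5 -0. ]
```

View pics/s5.png

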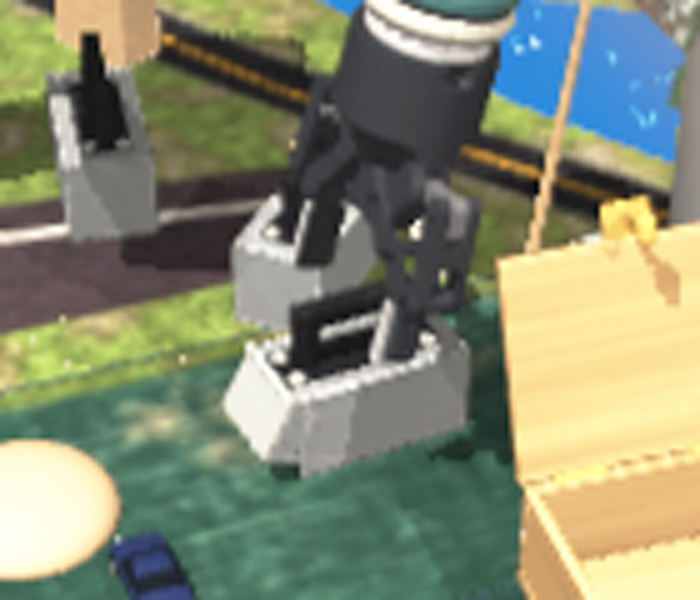

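The open fingers stand either side of the loop handle at (290–440, 290–360), with the decoy behind them and clear. Closing.

```bash
python3 -m jog '[{"dx":1.5,"dy":-0.5,"dz":0,"ax":0,"ay":0,"az":0},{"dx":0,"dy":0,"dz":0,"ax":0,"ay":0,"az":0},{"dx":0,"dy":0,"dz":0,"ax":0,"ay":0,"az":0},{"dx":0,"dy":0,"dz":0,"ax":0,"ay":0,"az":0},{"dx":0,"dy":0,"dz":0,"ax":0,"ay":0,"az":0},{"dx":0,"dy":0,"dz":0,"ax":0,"ay":0,"az":0},{"dx":0,"dy":0,"dz":0,"ax":0,"ay":0,"az":0},{"dx":0,"dy":0,"dz":0,"ax":0,"ay":0,"az":0},{"dx":0,"dy":0,"dz":0,"ax":0,"ay":0,"az":0},{"dx":0,"dy":0,"dz":0,"ax":0,"ay":0,"az":0}]' 0 90
python3 - <<'E'
from h import *
s=bot.read_state(); np.save("grab.npy",np.r_[s["tool_pos"],s["tcp_rot"]])
to(loc(CAD,[0,0,.083]),-85.8)
to(loc(CAD,[0,0,.083])+[0,0,.20],-85.8)
E
```

```text
time: 11.93
tool_pos: [0.4855, -0.1447, 0.2332]
tcp_rot: [3.102, 0.111, -0.408]
wrist_force: [-0.0, 1.1, 4.0]
width: 0.126
grip_force: 87.9
grasp [ 0.4456 -0.1477  0.0838] tilt z [-0.258 -0.02  -0.966] head -85.89 q [-0.31  0.21  2.03 -0.11  1.15  1.25] w 0.126 F [-0.   1.1  4. ]
az -0.09
d mm [-0.1 -0.   0.9]
grasp [ 0.4456 -0.1477  0.0838] tilt z [-0.258 -0.02  -0.966] head -85.89 q [-0.31  0.21  2.03 -0.11  1.15  1.25] w 0.126 F [-0.   1.1  4. ]
az -0.09
d mm [ -51.9    0.2 -192.3]
```

```bash
python3 -m jog '[{"dx":-6.5,"dy":0,"dz":-24,"ax":0,"ay":0,"az":0},{"dx":-6.5,"dy":0,"dz":-24,"ax":0,"ay":0,"az":0},{"dx":-6.5,"dy":0,"dz":-24,"ax":0,"ay":0,"az":0},{"dx":-6.5,"dy":0,"dz":-24,"ax":0,"ay":0,"az":0},{"dx":-6.5,"dy":0,"dz":-24,"ax":0,"ay":0,"az":0},{"dx":-6.5,"dy":0,"dz":-24,"ax":0,"ay":0,"az":0},{"dx":-6.5,"dy":0,"dz":-24,"ax":0,"ay":0,"az":0},{"dx":-6.5,"dy":0,"dz":-24,"ax":0,"ay":0,"az":0},{"dx":0,"dy":0,"dz":0,"ax":0,"ay":0,"az":0}]'
cat >> h.py <<'E'
from scipy.spatial.transform import Slerp
def cpose(L,head,tilt,P=(-.06,0,.021)):
    R=Rn.from_euler("z",head,degrees=True)*Rn.from_euler("y",-tilt,degrees=True); return np.array(L)-R.apply(P),R
def rel():
    g=np.load("grab.npy"); Rt=Rn.from_rotvec(g[3:]); R0=Rn.from_euler("z",CAD[2]); o=np.array([CAD[0],CAD[1],0.])
    return R0.inv().apply(g[:3]-o), R0.inv()*Rt
def tool(p,R): a,b=rel(); return p+R.apply(a),R*b
def now():
    s=bot.read_state(); T=Rn.from_rotvec(s["tcp_rot"]); a,b=rel(); R=T*b.inv(); p=s["tool_pos"]-R.apply(a)
    print("caddy",np.round(p,4),"euler zyx",np.round(R.as_euler("ZYX",degrees=True),1),"lip",np.round(p+R.apply([-.06,0,.021]),4),"q",np.round(s["q"],2),"w",round(s["width"],3),"grip",round(s["grip_force"],1),"F",np.round(s["wrist_force"],1))
    return s["tool_pos"],T
def rows(poses):
    "poses: list of tool (p,R) after the current one -> rows between them"
    p0,R0=now()
    for p,R in poses:
        d=R0.inv().apply(p-p0)*1000; a=(R0.inv()*R).as_rotvec(degrees=True)
        print(np.round(np.r_[d,a],2).tolist()); p0,R0=p,R
E
python3 - <<'E'
from h import *
p,T=now()
a,b=rel(); R=T*b.inv(); c0=p-R.apply(a); h0=R.as_euler("ZYX",degrees=True)[0]
L=[.56,-.36,.235]; c1,R1=cpose(L,-33,0)
N=8
rows([tool(c0+(c1-c0)*k/N,Rn.from_euler("z",h0+(-33-h0)*k/N,degrees=True)) for k in range(1,N+1)])
E
```

```text
time: 12.68
tool_pos: [0.4858, -0.1449, 0.4366]
tcp_rot: [3.101, 0.11, -0.397]
wrist_force: [0.5, 0.0, -3.6]
width: 0.124
grip_force: 88.2
caddy [ 0.4473 -0.1486  0.2031] euler zyx [ 4.2 -0.4 -0.2] lip [ 0.3873 -0.1529  0.2237] q [-0.31  0.01  1.84 -0.1   1.53  1.21] w 0.124 grip 88.2 F [ 0.5  0.  -3.6]
caddy [ 0.4473 -0.1486  0.2031] euler zyx [ 4.2 -0.4 -0.2] lip [ 0.3873 -0.1529  0.2237] q [-0.31  0.01  1.84 -0.1   1.53  1.21] w 0.124 grip 88.2 F [ 0.5  0.  -3.6]
[18.81, 35.93, -5.85, 1.37, -0.42, 4.45]
[19.5, 33.6, -6.59, 1.2, -0.01, 4.49]
[21.81, 31.82, -7.21, 1.2, -0.01, 4.49]
[23.97, 29.86, -7.8, 1.2, -0.01, 4.49]
[25.97, 27.72, -8.33, 1.2, -0.01, 4.49]
[27.8, 25.42, -8.83, 1.2, -0.01, 4.49]
[29.44, 22.97, -9.27, 1.2, -0.01, 4.49]
[30.89, 20.39, -9.66, 1.2, -0.01, 4.49]
```

```bash
python3 -m jog '[{"dx":18.8,"dy":35.9,"dz":-5.8,"ax":1.3,"ay":-0.4,"az":4.45},{"dx":19.5,"dy":33.6,"dz":-6.6,"ax":1.2,"ay":0,"az":4.5},{"dx":21.8,"dy":31.8,"dz":-7.2,"ax":1.2,"ay":0,"az":4.5},{"dx":24,"dy":29.9,"dz":-7.8,"ax":1.2,"ay":0,"az":4.5},{"dx":26,"dy":27.7,"dz":-8.3,"ax":1.2,"ay":0,"az":4.5},{"dx":27.8,"dy":25.4,"dz":-8.8,"ax":1.2,"ay":0,"az":4.5},{"dx":29.4,"dy":23,"dz":-9.3,"ax":1.2,"ay":0,"az":4.5},{"dx":30.9,"dy":20.4,"dz":-9.7,"ax":1.2,"ay":0,"az":4.5},{"dx":0,"dy":0,"dz":0,"ax":0,"ay":0,"az":0},{"dx":0,"dy":0,"dz":0,"ax":0,"ay":0,"az":0},{"dx":0,"dy":0,"dz":0,"ax":0,"ay":0,"az":0}]'
python3 - <<'E'
from h import *
L=[.56,-.36,.235]; N=6
rows([tool(*cpose([.56,-.36,.235-.135*k/N],-33,0)) for k in range(0,N+1)])
E
```

```text
time: 13.6
tool_pos: [0.6431, -0.4145, 0.4373]
tcp_rot: [-2.915, 0.868, 0.401]
wrist_force: [0.1, 0.2, -3.4]
width: 0.121
grip_force: 88.3
caddy [ 0.6067 -0.3916  0.2045] euler zyx [-33.    0.6  -0.1] lip [ 0.5567 -0.359   0.2262] q [-0.6   0.52  1.21 -0.01  1.68  1.55] w 0.121 grip 88.3 F [ 0.1  0.2 -3.4]
[-1.66, -0.47, -9.84, 0.13, 0.62, -0.06]
[5.82, -0.03, 21.73, 0.0, 0.0, 0.0]
[5.82, -0.03, 21.73, 0.0, 0.0, 0.0]
[5.82, -0.03, 21.73, 0.0, 0.0, 0.0]
[5.82, -0.03, 21.73, 0.0, 0.0, 0.0]
[5.82, -0.03, 21.73, 0.0, 0.0, 0.0]
[5.82, -0.03, 21.73, 0.0, 0.0, 0.0]
```

```bash
python3 -m jog '[{"dx":0.8,"dy":-0.5,"dz":12,"ax":0,"ay":0.6,"az":0},{"dx":5.8,"dy":0,"dz":21.7,"ax":0,"ay":0,"az":0},{"dx":5.8,"dy":0,"dz":21.7,"ax":0,"ay":0,"az":0},{"dx":5.8,"dy":0,"dz":21.7,"ax":0,"ay":0,"az":0},{"dx":5.8,"dy":0,"dz":21.7,"ax":0,"ay":0,"az":0},{"dx":5.8,"dy":0,"dz":21.7,"ax":0,"ay":0,"az":0},{"dx":0,"dy":0,"dz":0,"ax":0,"ay":0,"az":0},{"dx":0,"dy":0,"dz":0,"ax":0,"ay":0,"az":0}]'
python3 - <<'E'
from h import *
rows([tool(*cpose([.56,-.36,.098],-33,t)) for t in [0,4,8,12,16,20,24,28,30,32,34,36,38,40,42,44,46]])
E
```

```text
time: 14.27
tool_pos: [0.6407, -0.4113, 0.3151]
tcp_rot: [-2.921, 0.867, 0.386]
wrist_force: [0.5, 0.6, -3.2]
width: 0.118
grip_force: 88.3
caddy [ 0.6064 -0.3899  0.0819] euler zyx [-32.9   0.   -0.2] lip [ 0.556  -0.3572  0.1029] q [-0.6   0.57  1.36 -0.01  1.48  1.55] w 0.118 grip 88.3 F [ 0.5  0.6 -3.2]
[5.87, 0.8, 3.48, 0.16, 0.02, 0.02]
[-16.21, 0.04, -2.37, 0.01, 4.0, 0.0]
[-16.21, 0.04, -2.37, 0.01, 4.0, 0.0]
[-16.21, 0.04, -2.37, 0.01, 4.0, 0.0]
[-16.21, 0.04, -2.37, 0.01, 4.0, 0.0]
[-16.21, 0.04, -2.37, 0.01, 4.0, 0.0]
[-16.21, 0.04, -2.37, 0.01, 4.0, 0.0]
[-16.21, 0.04, -2.37, 0.01, 4.0, 0.0]
[-8.09, 0.02, -1.33, 0.0, 2.0, 0.0]
[-8.09, 0.02, -1.33, 0.0, 2.0, 0.0]
[-8.09, 0.02, -1.33, 0.0, 2.0, 0.0]
[-8.09, 0.02, -1.33, 0.0, 2.0, 0.0]
[-8.09, 0.02, -1.33, 0.0, 2.0, 0.0]
[-8.09, 0.02, -1.33, 0.0, 2.0, 0.0]
[-8.09, 0.02, -1.33, 0.0, 2.0, 0.0]
[-8.09, 0.02, -1.33, 0.0, 2.0, 0.0]
[-8.09, 0.02, -1.33, 0.0, 2.0, 0.0]
```

```bash
python3 -m jog '[{"dx":5.9,"dy":0.8,"dz":3.5,"ax":0.1,"ay":0,"az":0},{"dx":-16.2,"dy":0,"dz":-2.4,"ax":0,"ay":4,"az":0},{"dx":-16.2,"dy":0,"dz":-2.4,"ax":0,"ay":4,"az":0},{"dx":-16.2,"dy":0,"dz":-2.4,"ax":0,"ay":4,"az":0},{"dx":-16.2,"dy":0,"dz":-2.4,"ax":0,"ay":4,"az":0},{"dx":-16.2,"dy":0,"dz":-2.4,"ax":0,"ay":4,"az":0},{"dx":-16.2,"dy":0,"dz":-2.4,"ax":0,"ay":4,"az":0},{"dx":-16.2,"dy":0,"dz":-2.4,"ax":0,"ay":4,"az":0},{"dx":-4,"dy":0,"dz":-0.7,"ax":0,"ay":1,"az":0},{"dx":0,"dy":0,"dz":0,"ax":0,"ay":0,"az":0},{"dx":0,"dy":0,"dz":0,"ax":0,"ay":0,"az":0},{"dx":0,"dy":0,"dz":0,"ax":0,"ay":0,"az":0},{"dx":0,"dy":0,"dz":0,"ax":0,"ay":0,"az":0}]'
python3 - <<'E'
from h import *
rows([tool(*cpose([.56,-.36,.098],-33,t)) for t in [30,31,32]])
c=cam('top'); save('t5.png',c['img'],(340,110,500,230),5)
E
```

```text
time: 15.35
tool_pos: [0.5497, -0.3541, 0.3346]
tcp_rot: [2.92, -0.869, 0.366]
wrist_force: [-0.0, 0.6, -2.2]
width: 0.121
grip_force: 88.3
caddy [ 0.6156 -0.3977  0.1114] euler zyx [-32.9 -29.3  -0.2] lip [ 0.5631 -0.3636  0.1004] q [-0.61  0.2   1.82  0.01  0.87  1.53] w 0.121 grip 88.3 F [-0.   0.6 -2.2]
[-7.77, -0.73, 0.69, 0.14, 0.69, 0.01]
[-4.04, 0.01, -0.7, 0.0, 1.0, 0.0]
[-4.04, 0.01, -0.7, 0.0, 1.0, 0.0]
```

View pics/t5.png

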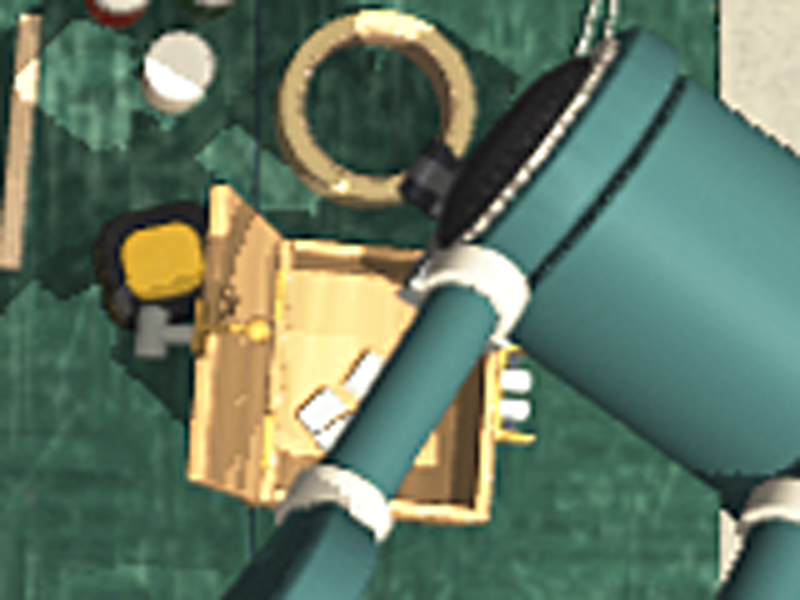

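At 29° two weights already lie in the box, at (370,372) and (325,410), and the lid is still back. Tipping slowly on.

```bash
python3 -m jog '[{"dx":-4,"dy":-0.7,"dz":0.5,"ax":0,"ay":1,"az":0},{"dx":-4,"dy":0,"dz":-0.7,"ax":0,"ay":1,"az":0},{"dx":-4,"dy":0,"dz":-0.7,"ax":0,"ay":1,"az":0},{"dx":-4,"dy":0,"dz":-0.7,"ax":0,"ay":1,"az":0},{"dx":-4,"dy":0,"dz":-0.7,"ax":0,"ay":1,"az":0},{"dx":-4,"dy":0,"dz":-0.7,"ax":0,"ay":1,"az":0},{"dx":-4,"dy":0,"dz":-0.7,"ax":0,"ay":1,"az":0},{"dx":-4,"dy":0,"dz":-0.7,"ax":0,"ay":1,"az":0},{"dx":-4,"dy":0,"dz":-0.7,"ax":0,"ay":1,"az":0},{"dx":-8.1,"dy":0,"dz":-1.3,"ax":0,"ay":2,"az":0},{"dx":-8.1,"dy":0,"dz":-1.3,"ax":0,"ay":2,"az":0},{"dx":-8.1,"dy":0,"dz":-1.3,"ax":0,"ay":2,"az":0},{"dx":-8.1,"dy":0,"dz":-1.3,"ax":0,"ay":2,"az":0},{"dx":0,"dy":0,"dz":0,"ax":0,"ay":0,"az":0},{"dx":0,"dy":0,"dz":0,"ax":0,"ay":0,"az":0},{"dx":0,"dy":0,"dz":0,"ax":0,"ay":0,"az":0},{"dx":0,"dy":0,"dz":0,"ax":0,"ay":0,"az":0},{"dx":0,"dy":0,"dz":0,"ax":0,"ay":0,"az":0}]'
python3 - <<'E'
from h import *
rows([tool(*cpose([.56,-.36,.098],-33,t)) for t in [46,50]])
c=cam('side')
A=cv2.resize(c['img'][170:300,320:440,::-1],None,fx=3.3,fy=3.3,interpolation=cv2.INTER_CUBIC)
c=cam('top'); B=cv2.resize(c['img'][150:230,370:470,::-1],None,fx=4,fy=4,interpolation=cv2.INTER_CUBIC)
I=np.zeros((430,800,3),np.uint8); I[:A.shape[0],:A.shape[1]]=A; I[:B.shape[0],400:]=B; cv2.imwrite("pics/m6.png",I)
E
```

```text
time: 16.9
tool_pos: [0.4933, -0.3165, 0.3182]
tcp_rot: [2.764, -0.822, 0.773]
wrist_force: [-0.5, -0.0, -3.2]
width: 0.12
grip_force: 88.5
caddy [ 0.6109 -0.3937  0.1279] euler zyx [-32.9 -46.3  -0.2] lip [ 0.5634 -0.3629  0.099 ] q [-0.62  0.02  2.1   0.04  0.48  1.5 ] w 0.12 grip 88.5 F [-0.5 -0.  -3.2]
[-3.07, 0.1, -1.2, 0.16, -0.3, 0.06]
[-16.21, 0.04, -2.37, 0.01, 4.0, 0.0]
```

View pics/m6.png

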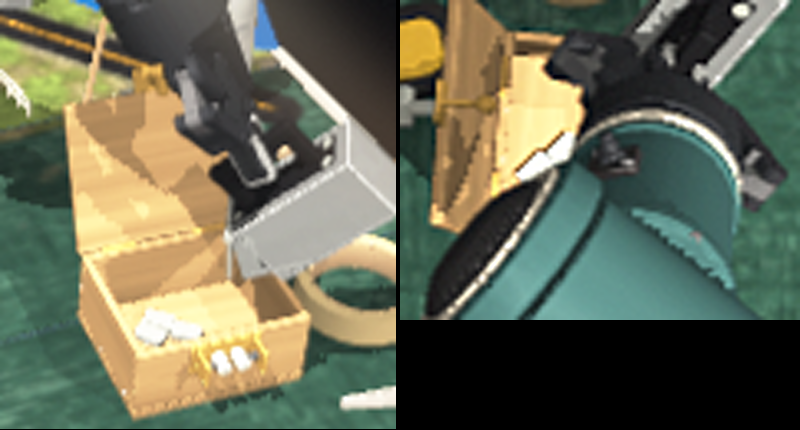

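The side view shows weights at (165,325), with the rest of the floor hidden by the front wall. Going on to about 52° to make sure, then back level.

```bash
python3 -m jog '[{"dx":-8,"dy":0,"dz":-1.2,"ax":0,"ay":2,"az":0},{"dx":-8,"dy":0,"dz":-1.2,"ax":0,"ay":2,"az":0},{"dx":-8,"dy":0,"dz":-1.2,"ax":0,"ay":2,"az":0},{"dx":0,"dy":0,"dz":0,"ax":0,"ay":0,"az":0},{"dx":0,"dy":0,"dz":0,"ax":0,"ay":0,"az":0},{"dx":0,"dy":0,"dz":0,"ax":0,"ay":0,"az":0},{"dx":0,"dy":0,"dz":0,"ax":0,"ay":0,"az":0},{"dx":0,"dy":0,"dz":0,"ax":0,"ay":0,"az":0},{"dx":0,"dy":0,"dz":0,"ax":0,"ay":0,"az":0},{"dx":0,"dy":0,"dz":0,"ax":0,"ay":0,"az":0},{"dx":0,"dy":0,"dz":0,"ax":0,"ay":0,"az":0},{"dx":0,"dy":0,"dz":0,"ax":0,"ay":0,"az":0}]'
python3 - <<'E'
from h import *
p,T=now()
rows([tool(*cpose([.56,-.36,.11+.125*(1-t/52)],-33,t)) for t in np.linspace(52,0,10)])
E
```

```text
time: 18.0
tool_pos: [0.4743, -0.304, 0.3075]
tcp_rot: [2.697, -0.802, 0.908]
wrist_force: [-0.2, 0.0, -2.6]
width: 0.124
grip_force: 88.5
caddy [ 0.6078 -0.3916  0.1328] euler zyx [-32.8 -52.3  -0.3] lip [ 0.563  -0.3626  0.0982] q [-0.62 -0.02  2.19  0.07  0.33  1.46] w 0.124 grip 88.5 F [-0.2  0.  -2.6]
caddy [ 0.6078 -0.3916  0.1328] euler zyx [-32.8 -52.3  -0.3] lip [ 0.563  -0.3626  0.0982] q [-0.62 -0.02  2.19  0.07  0.33  1.46] w 0.124 grip 88.5 F [-0.2  0.  -2.6]
[5.0, 0.2, -11.61, 0.16, -0.25, 0.08]
[31.4, -0.06, -5.68, -0.01, -5.78, -0.0]
[30.24, -0.06, -6.47, -0.01, -5.78, -0.0]
[29.01, -0.06, -7.13, -0.01, -5.78, -0.0]
[27.71, -0.05, -7.67, -0.01, -5.78, -0.0]
[26.37, -0.05, -8.08, -0.01, -5.78, -0.0]
[25.0, -0.05, -8.34, -0.01, -5.78, -0.0]
[23.61, -0.04, -8.47, -0.01, -5.78, -0.0]
[22.21, -0.04, -8.46, -0.01, -5.78, -0.0]
[20.81, -0.04, -8.3, -0.01, -5.78, -0.0]
```

```bash
python3 -m jog '[{"dx":5,"dy":0.2,"dz":-11.6,"ax":0.1,"ay":-0.2,"az":0},{"dx":31.4,"dy":0,"dz":-5.7,"ax":0,"ay":-5.8,"az":0},{"dx":30.2,"dy":0,"dz":-6.5,"ax":0,"ay":-5.8,"az":0},{"dx":29,"dy":0,"dz":-7.1,"ax":0,"ay":-5.8,"az":0},{"dx":27.7,"dy":0,"dz":-7.7,"ax":0,"ay":-5.8,"az":0},{"dx":26.4,"dy":0,"dz":-8.1,"ax":0,"ay":-5.8,"az":0},{"dx":25,"dy":0,"dz":-8.3,"ax":0,"ay":-5.8,"az":0},{"dx":23.6,"dy":0,"dz":-8.5,"ax":0,"ay":-5.8,"az":0},{"dx":22.2,"dy":0,"dz":-8.5,"ax":0,"ay":-5.8,"az":0},{"dx":20.8,"dy":0,"dz":-8.3,"ax":0,"ay":-5.8,"az":0},{"dx":0,"dy":0,"dz":0,"ax":0,"ay":0,"az":0},{"dx":0,"dy":0,"dz":0,"ax":0,"ay":0,"az":0}]'
python3 - <<'E'
from h import *
p,T=now()
a,b=rel(); R=T*b.inv(); c0=p-R.apply(a); c1=np.array([CAD[0],CAD[1],.21]); h0=-33
N=8
rows([tool(c0+(c1-c0)*k/N,Rn.from_euler("z",h0+(4.2-h0)*k/N,degrees=True)) for k in range(1,N+1)])
E
```

```text
time: 19.0
tool_pos: [0.6456, -0.4158, 0.4435]
tcp_rot: [-2.916, 0.867, 0.389]
wrist_force: [-0.6, 0.7, -3.8]
width: 0.119
grip_force: 88.3
caddy [ 0.611  -0.3934  0.2104] euler zyx [-33.    0.2   0. ] lip [ 0.5608 -0.3608  0.2316] q [-0.6   0.52  1.2  -0.01  1.69  1.55] w 0.119 grip 88.3 F [-0.6  0.7 -3.8]
caddy [ 0.611  -0.3934  0.2104] euler zyx [-33.    0.2   0. ] lip [ 0.5608 -0.3608  0.2316] q [-0.6   0.52  1.2  -0.01  1.69  1.55] w 0.119 grip 88.3 F [-0.6  0.7 -3.8]
[-33.9, -17.73, 9.09, -1.22, 0.21, -4.48]
[-31.87, -20.4, 8.56, -1.2, 0.01, -4.49]
[-30.43, -23.01, 8.17, -1.2, 0.01, -4.49]
[-28.78, -25.48, 7.73, -1.2, 0.01, -4.49]
[-26.95, -27.81, 7.23, -1.2, 0.01, -4.49]
[-24.94, -29.98, 6.69, -1.2, 0.01, -4.49]
[-22.77, -31.98, 6.11, -1.2, 0.01, -4.49]
[-20.45, -33.78, 5.48, -1.2, 0.01, -4.49]
```

```bash
python3 -m jog '[{"dx":-33.9,"dy":-17.7,"dz":9.1,"ax":-1.2,"ay":0.2,"az":-4.5},{"dx":-31.9,"dy":-20.4,"dz":8.6,"ax":-1.2,"ay":0,"az":-4.5},{"dx":-30.4,"dy":-23,"dz":8.2,"ax":-1.2,"ay":0,"az":-4.5},{"dx":-28.8,"dy":-25.5,"dz":7.7,"ax":-1.2,"ay":0,"az":-4.5},{"dx":-27,"dy":-27.8,"dz":7.2,"ax":-1.2,"ay":0,"az":-4.5},{"dx":-24.9,"dy":-30,"dz":6.7,"ax":-1.2,"ay":0,"az":-4.5},{"dx":-22.8,"dy":-32,"dz":6.1,"ax":-1.2,"ay":0,"az":-4.5},{"dx":-20.4,"dy":-33.8,"dz":5.5,"ax":-1.2,"ay":0,"az":-4.5},{"dx":0,"dy":0,"dz":0,"ax":0,"ay":0,"az":0},{"dx":0,"dy":0,"dz":0,"ax":0,"ay":0,"az":0}]'
python3 - <<'E'
from h import *
for n in("top","side"):
    c=cam(n); g=np.stack(np.meshgrid(np.arange(-60,61,1.),np.arange(-70,71,1.)),-1)/1000
    m=np.array([[proj(c,loc(BOX,[x,y,.014])) for x,y in r] for r in g]).astype(np.float32)
    I=cv2.remap(c["img"],m[...,0],m[...,1],cv2.INTER_LINEAR); H=cv2.cvtColor(I,cv2.COLOR_RGB2HSV)
    w=((H[...,1]<45)&(H[...,2]>120)).astype(np.uint8); w[np.abs(g[...,0])>.05]=0; w[np.abs(g[...,1])>.06]=0
    k,_,s,ce=cv2.connectedComponentsWithStats(w); print(n,[(int(s[i,4]),s[i,2:4].tolist(),(ce[i]-[60,70]).round().tolist()) for i in range(1,k) if s[i,4]>25])
    if n=="top":
        for r in w[::3,::2]: print("".join(".#"[v] for v in r))
rows([tool(np.array([CAD[0],CAD[1],z]),Rn.from_euler("z",CAD[2])) for z in [.21,.17,.13,.09,.05,.02,.005,.0005]])
E
```

```text
time: 19.83
tool_pos: [0.4808, -0.1413, 0.4476]
tcp_rot: [3.102, 0.117, -0.401]
wrist_force: [-0.6, -0.7, -2.7]
width: 0.12
grip_force: 88.5
top [(279, [20, 23], [-20.0, -5.0]), (892, [41, 48], [13.0, 13.0])]
.............................................................
.............................................................
.............................................................
.............................................................
.............................................................
.............................................................
.............................................................
.............................................................
.............................................................
.............................................................
.............................................................
.............................................................
.............................................................
.............................................................
.......................
[... 1885 characters left out ...]
.............
.............................................................
.............................................................
side [(247, [22, 19], [-34.0, -27.0]), (210, [22, 13], [-34.0, -11.0]), (1179, [42, 50], [11.0, 13.0])]
caddy [ 0.4435 -0.1466  0.2144] euler zyx [ 4.3 -0.3 -0.1] lip [ 0.3836 -0.1511  0.2351] q [-0.3  -0.    1.84 -0.1   1.55  1.21] w 0.118 grip 88.5 F [ 0.2  0.4 -2.1]
[3.76, 1.54, 3.78, 0.09, -0.26, 0.05]
[10.35, -0.05, 38.64, 0.0, 0.0, 0.0]
[10.35, -0.05, 38.64, 0.0, 0.0, 0.0]
[10.35, -0.05, 38.64, 0.0, 0.0, 0.0]
[10.35, -0.05, 38.64, 0.0, 0.0, 0.0]
[7.76, -0.04, 28.98, 0.0, 0.0, 0.0]
[3.88, -0.02, 14.49, 0.0, 0.0, 0.0]
[1.16, -0.01, 4.35, 0.0, 0.0, 0.0]
```

The rectified image shows 279 + 892 mm² of bright steel inside the box, against 4 × 308 = 1232 mm² for all four weights, so all four are in. Setting the caddy down.

```bash
python3 -m jog '[{"dx":3.8,"dy":1.5,"dz":3.8,"ax":0.1,"ay":-0.3,"az":0},{"dx":10.3,"dy":0,"dz":38.6,"ax":0,"ay":0,"az":0},{"dx":10.3,"dy":0,"dz":38.6,"ax":0,"ay":0,"az":0},{"dx":10.3,"dy":0,"dz":38.6,"ax":0,"ay":0,"az":0},{"dx":10.3,"dy":0,"dz":38.6,"ax":0,"ay":0,"az":0},{"dx":5,"dy":0,"dz":19,"ax":0,"ay":0,"az":0},{"dx":0,"dy":0,"dz":0,"ax":0,"ay":0,"az":0},{"dx":0,"dy":0,"dz":0,"ax":0,"ay":0,"az":0}]'
python3 - <<'E'
from h import *
rows([tool(np.array([CAD[0],CAD[1],z]),Rn.from_euler("z",CAD[2])) for z in [.02,.01,.005,.001]])
E
```

```text
time: 20.6
tool_pos: [0.4853, -0.1457, 0.2612]
tcp_rot: [3.104, 0.11, -0.421]
wrist_force: [0.3, 0.6, -2.3]
width: 0.124
grip_force: 88.5
caddy [ 0.4431 -0.148   0.0283] euler zyx [4.2 0.5 0.2] lip [ 0.3835 -0.1524  0.0498] q [-0.31  0.17  2.01 -0.1   1.21  1.24] w 0.124 grip 88.5 F [ 0.3  0.6 -2.3]
[2.34, -0.99, 7.65, -0.2, 0.46, -0.0]
[2.59, -0.01, 9.66, 0.0, 0.0, 0.0]
[1.29, -0.01, 4.83, 0.0, 0.0, 0.0]
[1.03, -0.0, 3.86, 0.0, 0.0, 0.0]
```

```bash
python3 -m jog '[{"dx":2.3,"dy":0,"dz":7.6,"ax":-0.2,"ay":0.5,"az":0},{"dx":2.6,"dy":0,"dz":9.7,"ax":0,"ay":0,"az":0},{"dx":0.7,"dy":0,"dz":2.4,"ax":0,"ay":0,"az":0},{"dx":0.6,"dy":0,"dz":2.4,"ax":0,"ay":0,"az":0},{"dx":0.5,"dy":0,"dz":2,"ax":0,"ay":0,"az":0},{"dx":0.5,"dy":0,"dz":2,"ax":0,"ay":0,"az":0},{"dx":0,"dy":0,"dz":0,"ax":0,"ay":0,"az":0},{"dx":0,"dy":0,"dz":0,"ax":0,"ay":0,"az":0}]'
python3 -c "
from h import *
now()"
```

```text
time: 21.27
tool_pos: [0.4857, -0.1448, 0.2358]
tcp_rot: [3.102, 0.113, -0.401]
wrist_force: [0.2, 0.4, -2.6]
width: 0.121
grip_force: 88.5
caddy [ 0.4464 -0.1481  0.0024] euler zyx [ 4.3 -0.2 -0.1] lip [ 0.3865 -0.1526  0.0231] q [-0.31  0.2   2.03 -0.11  1.15  1.25] w 0.121 grip 88.5 F [ 0.2  0.4 -2.6]
```

```bash
python3 -m jog '[{"dx":0.3,"dy":0,"dz":1.2,"ax":0,"ay":0,"az":0},{"dx":0.3,"dy":0,"dz":1.2,"ax":0,"ay":0,"az":0},{"dx":0,"dy":0,"dz":0,"ax":0,"ay":0,"az":0},{"dx":0,"dy":0,"dz":0,"ax":0,"ay":0,"az":0}]'
python3 -c "
from h import *
now()"
python3 -m jog '[{"dx":0,"dy":0,"dz":0,"ax":0,"ay":0,"az":0},{"dx":0,"dy":0,"dz":0,"ax":0,"ay":0,"az":0},{"dx":0,"dy":0,"dz":0,"ax":0,"ay":0,"az":0},{"dx":0,"dy":0,"dz":0,"ax":0,"ay":0,"az":0},{"dx":0,"dy":0,"dz":0,"ax":0,"ay":0,"az":0},{"dx":0,"dy":0,"dz":0,"ax":0,"ay":0,"az":0},{"dx":0,"dy":0,"dz":0,"ax":0,"ay":0,"az":0},{"dx":0,"dy":0,"dz":-10,"ax":0,"ay":0,"az":0},{"dx":0,"dy":0,"dz":-20,"ax":0,"ay":0,"az":0},{"dx":0,"dy":0,"dz":-30,"ax":0,"ay":0,"az":0},{"dx":0,"dy":0,"dz":-40,"ax":0,"ay":0,"az":0},{"dx":-10,"dy":0,"dz":-30,"ax":0,"ay":5,"az":0},{"dx":-10,"dy":0,"dz":-10,"ax":0,"ay":5,"az":0},{"dx":-10,"dy":0,"dz":0,"ax":0,"ay":5,"az":0},{"dx":0,"dy":0,"dz":0,"ax":0,"ay":0,"az":0}]' 1
python3 - <<'E'
from h import *
k=[((.0575,.026,.052)),((.0575,-.026,.052)),((-.045,-.026,.052)),((-.045,.026,.052))]
t0=np.load("side0.npy",allow_pickle=True).item(); c=cam("side")
P=np.array([proj(c,loc(CAD,p)) for p in k]+[proj(c,loc(CAD,[-.035,0,.089])),proj(c,loc(CAD,[-.06,0,.0])),proj(c,loc(CAD,[.0575,-.026,0]))]); x0,y0=P.min(0).astype(int)-8; x1,y1=P.max(0).astype(int)+8
a=t0["img"][y0:y1,x0:x1].astype(np.float32).mean(2); b=c["img"][y0:y1,x0:x1].astype(np.float32).mean(2)
print("shift px",cv2.phaseCorrelate(a,b),"mean diff",np.abs(a-b).mean(), "thr frac",(np.abs(a-b)>40).mean())
to([.45,-.25,.26],-3.93)
E
```

```text
time: 21.6
tool_pos: [0.4863, -0.145, 0.2343]
tcp_rot: [3.102, 0.113, -0.4]
wrist_force: [0.9, 0.2, 4.8]
width: 0.12
grip_force: 89.5
caddy [ 0.4473 -0.1484  0.0008] euler zyx [ 4.3 -0.3 -0.1] lip [ 0.3873 -0.1529  0.0215] q [-0.31  0.2   2.03 -0.11  1.15  1.25] w 0.12 grip 89.5 F [0.9 0.2 4.8]
time: 22.85
tool_pos: [0.4898, -0.1442, 0.3766]
tcp_rot: [3.136, 0.114, 0.016]
wrist_force: [-1.5, -0.1, 0.9]
width: 0.999
grip_force: 0.0
shift px ((0.9181523340891182, 0.00010837999290203015), 0.9481637811660767) mean diff 17.340136 thr frac 0.11454904542462147
grasp [ 0.4907 -0.1446  0.2206] tilt z [ 0.005 -0.003 -1.   ] head -85.87 q [-0.33 -0.03  1.99 -0.    1.18  1.16] w 0.999 F [ 0.5  0.4 -0.4]
az -81.94
d mm [-48.  102.3 -39.3]
```

```bash
python3 - <<'E'
from h import *
c=cam("top")
for th in (1.75,1.8,1.85,1.9,1.95):
    K=loc(BOX,[.055-.105*np.cos(.31+th),0,.0605+.105*np.sin(.31+th)]); print(th,np.round(K,4),np.round(proj(c,K),1))
    # lid end edge: far face at 112mm along lid
    E=loc(BOX,[.055-.112*np.cos(th)+.008*np.sin(th),-.04,.0605+.112*np.sin(th)+.008*np.cos(th)]); print("   edge",np.round(proj(c,E),1))
x=c["img"][164:190,358:392]; H=cv2.cvtColor(x,cv2.COLOR_RGB2HSV)
for r in range(0,26): print(164+r,"".join("K" if (s<50 and v>70) else ("w" if (s>60 and v>120 and h<25) else ".") for h,s,v in H[r]))
E
python3 -m jog '[{"dx":0,"dy":0,"dz":0,"ax":0,"ay":0,"az":-6.83},{"dx":0,"dy":0,"dz":0,"ax":0,"ay":0,"az":-6.83},{"dx":0,"dy":0,"dz":0,"ax":0,"ay":0,"az":-6.83},{"dx":0,"dy":0,"dz":0,"ax":0,"ay":0,"az":-6.83},{"dx":0,"dy":0,"dz":0,"ax":0,"ay":0,"az":-6.83},{"dx":0,"dy":0,"dz":0,"ax":0,"ay":0,"az":-6.83},{"dx":0,"dy":0,"dz":0,"ax":0,"ay":0,"az":-6.83},{"dx":0,"dy":0,"dz":0,"ax":0,"ay":0,"az":-6.83},{"dx":0,"dy":0,"dz":0,"ax":0,"ay":0,"az":-6.83},{"dx":0,"dy":0,"dz":0,"ax":0,"ay":0,"az":-6.83},{"dx":0,"dy":0,"dz":0,"ax":0,"ay":0,"az":-6.83},{"dx":0,"dy":0,"dz":0,"ax":0,"ay":0,"az":-6.83},{"dx":0,"dy":0,"dz":0,"ax":0,"ay":0,"az":0}]'
python3 - <<'E'
from h import *
to([.5473,-.2299,.20],-3.93)
E
```

```text
1.75 [ 0.547  -0.2398  0.1532] [378.5 176.4]
   edge [390.9 158.2]
1.8 [ 0.5473 -0.2352  0.1506] [376.3 176.3]
   edge [388.3 158.1]
1.85 [ 0.5476 -0.2308  0.1478] [374.2 176.3]
   edge [385.7 158. ]
1.9 [ 0.5479 -0.2265  0.1448] [372.1 176.3]
   edge [383.2 157.9]
1.95 [ 0.5481 -0.2224  0.1415] [370.1 176.3]
   edge [380.7 157.9]
164 ..................................
165 ..................................
166 ..................................
167 ..................................
168 ..................................
169 ..................................
170 ..................................
171 ..................................
172 ..................................
173 ..................................
174 ..................................
175 ..................................
176 ..................................
177 ..................................
178 ..................................
179 ..................................
180 ..................................
181 .................................K
182 .................................K
183 .................................K
184 ................................KK
185 ................................KK
186 ................................KK
187 ...............................KKK
188 ...............................KKK
189 ...............................KKK
time: 24.03
tool_pos: [0.4914, -0.144, 0.3725]
tcp_rot: [2.291, 2.149, -0.001]
wrist_force: [-0.1, 0.2, -0.7]
width: 0.995
grip_force: 0.0
grasp [ 0.4913 -0.1442  0.2178] tilt z [-0.    -0.001 -1.   ] head -3.66 q [-0.33 -0.02  1.98 -0.    1.18 -0.27] w 0.995 F [-0.1  0.2 -0.7]
az 0.27
d mm [-81.9  61.3  17.9]
```

```bash
python3 -m jog '[{"dx":-19,"dy":15.5,"dz":0,"ax":0,"ay":0,"az":0.3},{"dx":-19,"dy":15.5,"dz":0,"ax":0,"ay":0,"az":0},{"dx":-19,"dy":15.5,"dz":0,"ax":0,"ay":0,"az":0},{"dx":-19,"dy":15.5,"dz":0,"ax":0,"ay":0,"az":0},{"dx":0,"dy":0,"dz":10,"ax":0,"ay":0,"az":0},{"dx":0,"dy":0,"dz":10,"ax":0,"ay":0,"az":0},{"dx":0,"dy":0,"dz":0,"ax":0,"ay":0,"az":0},{"dx":0,"dy":0,"dz":0,"ax":0,"ay":0,"az":0}]'
python3 - <<'E'
from h import *
to([.548,-.2235,.147],-3.93)
c=cam("side"); s=c["img"]
# lid front edge seen from side: project predicted inner-face top corners for lid angles
for th in (1.7,1.8,1.85,1.9,1.95):
    print(th,[np.round(proj(c,loc(BOX,[.055-.112*np.cos(th),y,.0605+.112*np.sin(th)])),1).tolist() for y in(-.055,.055)])
H=cv2.cvtColor(s,cv2.COLOR_RGB2HSV)
for y in(-.055,.055):
    u=int(round(proj(c,loc(BOX,[.055-.112*np.cos(1.85),y,.0605+.112*np.sin(1.85)]))[0]))
    print(u,[(v,H[v,u].tolist()) for v in range(190,212,1)])
E
```

```text
time: 24.7
tool_pos: [0.5465, -0.2234, 0.3519]
tcp_rot: [-2.301, -2.139, 0.0]
wrist_force: [-0.2, 0.4, -0.7]
width: 0.999
grip_force: 0.0
grasp [ 0.5465 -0.2234  0.1972] tilt z [-0.  0. -1.] head -4.18 q [-0.43  0.14  1.85 -0.    1.15 -0.36] w 0.999 F [-0.2  0.4 -0.7]
az -0.25
d mm [-0.   1.6 50.2]
1.7 [[391.6, 197.3], [348.0, 205.5]]
1.8 [[389.5, 195.5], [346.2, 203.5]]
1.85 [[388.5, 194.7], [345.3, 202.7]]
1.9 [[387.5, 194.0], [344.4, 202.0]]
1.95 [[386.5, 193.5], [343.6, 201.4]]
388 [(190, [21, 15, 234]), (191, [19, 15, 233]), (192, [20, 46, 232]), (193, [26, 66, 255]), (194, [26, 80, 255]), (195, [23, 94, 253]), (196, [23, 97, 253]), (197, [22, 100, 253]), (198, [22, 99, 253]), (199, [23, 99, 252]), (200, [22, 102, 252]), (201, [22, 105, 251]), (202, [23, 98, 253]), (203, [25, 89, 254]), (204, [25, 83, 255]), (205, [25, 82, 255]), (206, [25, 85, 254]), (207, [25, 87, 254]), (208, [25, 87, 254]), (209, [24, 91, 254]), (210, [24, 95, 253]), (211, [23, 96, 253])]
345 [(190, [26, 81, 107]), (191, [27, 94, 111]), (192, [28, 106, 106]), (193, [29, 107, 100]), (194, [27, 105, 100]), (195, [26, 98, 112]), (196, [26, 93, 118]), (197, [25, 90, 116]), (198, [18, 85, 201]), (199, [18, 89, 227]), (200, [18, 102, 231]), (201, [27, 71, 255]), (202, [27, 74, 255]), (203, [24, 93, 254]), (204, [24, 94, 253]), (205, [24, 90, 254]), (206, [24, 91, 254]), (207, [23, 96, 253]), (208, [23, 98, 252]), (209, [23, 99, 252]), (210, [23, 99, 252]), (211, [22, 99, 253])]
```

```bash
python3 -m jog '[{"dx":0,"dy":1.6,"dz":14,"ax":0,"ay":0,"az":-0.2},{"dx":0,"dy":0,"dz":14,"ax":0,"ay":0,"az":0},{"dx":0,"dy":0,"dz":12,"ax":0,"ay":0,"az":0},{"dx":0,"dy":0,"dz":12,"ax":0,"ay":0,"az":0},{"dx":0,"dy":0,"dz":0,"ax":0,"ay":0,"az":0},{"dx":0,"dy":0,"dz":0,"ax":0,"ay":0,"az":0}]'
python3 -m jog '[{"dx":0,"dy":0,"dz":0,"ax":0,"ay":0,"az":0},{"dx":0,"dy":0,"dz":0,"ax":0,"ay":0,"az":0},{"dx":0,"dy":0,"dz":0,"ax":0,"ay":0,"az":0},{"dx":0,"dy":0,"dz":0,"ax":0,"ay":0,"az":0},{"dx":0,"dy":0,"dz":0,"ax":0,"ay":0,"az":0},{"dx":0,"dy":0,"dz":0,"ax":0,"ay":0,"az":0},{"dx":0,"dy":0,"dz":0,"ax":0,"ay":0,"az":0},{"dx":0,"dy":0,"dz":0,"ax":0,"ay":0,"az":0},{"dx":0,"dy":0,"dz":0,"ax":0,"ay":0,"az":0}]' 0 60
python3 - <<'E'
from h import *
to(loc(BOX,[.055-.105*np.cos(.31+1.95),0,.0605+.105*np.sin(.31+1.95)]),-3.93)
r=105; a0=.31; th=np.linspace(1.95,0,21)
y=-r*np.cos(a0+th);z=r*np.sin(a0+th)
print(np.round(np.c_[th[1:],np.diff(y),-np.diff(z)],1).tolist())
E
```

```text
time: 25.25
tool_pos: [0.5487, -0.2242, 0.3008]
tcp_rot: [2.295, 2.142, 0.001]
wrist_force: [0.6, 0.4, -0.4]
width: 1.002
grip_force: 0.0
time: 26.0
tool_pos: [0.5477, -0.2246, 0.303]
tcp_rot: [2.296, 2.144, -0.002]
wrist_force: [-8.6, 1.3, 8.8]
width: 0.236
grip_force: 58.9
grasp [ 0.5476 -0.2248  0.1483] tilt z [-0.001 -0.002 -1.   ] head -3.93 q [-0.43  0.19  1.89 -0.    1.06 -0.36] w 0.236 F [-8.6  1.3  8.8]
az 0.0
d mm [2.5 0.4 6.8]
[[1.9, -8.2, -6.1], [1.8, -8.8, -5.3], [1.7, -9.2, -4.4], [1.6, -9.6, -3.5], [1.5, -9.9, -2.5], [1.4, -10.1, -1.6], [1.3, -10.2, -0.6], [1.2, -10.2, 0.4], [1.1, -10.1, 1.4], [1.0, -9.9, 2.4], [0.9, -9.7, 3.4], [0.8, -9.3, 4.3], [0.7, -8.8, 5.2], [0.6, -8.3, 6.0], [0.5, -7.7, 6.8], [0.4, -7.0, 7.5], [0.3, -6.2, 8.1], [0.2, -5.4, 8.7], [0.1, -4.5, 9.2], [0.0, -3.6, 9.6]]
```

```bash
python3 -m jog '[{"dx":-8.2,"dy":0,"dz":-6.1,"ax":0,"ay":0,"az":0},{"dx":-8.8,"dy":0,"dz":-5.3,"ax":0,"ay":0,"az":0},{"dx":-9.2,"dy":0,"dz":-4.4,"ax":0,"ay":0,"az":0},{"dx":-9.6,"dy":0,"dz":-3.5,"ax":0,"ay":0,"az":0},{"dx":-9.9,"dy":0,"dz":-2.5,"ax":0,"ay":0,"az":0},{"dx":-10.1,"dy":0,"dz":-1.6,"ax":0,"ay":0,"az":0},{"dx":-10.2,"dy":0,"dz":-0.6,"ax":0,"ay":0,"az":0},{"dx":-10.2,"dy":0,"dz":0.4,"ax":0,"ay":0,"az":0},{"dx":-10.1,"dy":0,"dz":1.4,"ax":0,"ay":0,"az":0},{"dx":-9.9,"dy":0,"dz":2.4,"ax":0,"ay":0,"az":0},{"dx":0,"dy":0,"dz":0,"ax":0,"ay":0,"az":0}]'
python3 - <<'E'
from h import *
th=.975
to(loc(BOX,[.055-.105*np.cos(.31+th),0,.0605+.105*np.sin(.31+th)+.004]),-3.93)
E
```

```text
time: 26.92
tool_pos: [0.541, -0.3209, 0.3211]
tcp_rot: [-2.297, -2.141, -0.001]
wrist_force: [-5.9, 3.8, 2.3]
width: 0.23
grip_force: 69.1
grasp [ 0.5408 -0.3206  0.1664] tilt z [-0.001  0.002 -1.   ] head -4.04 q [-0.58  0.24  1.79  0.    1.11 -0.51] w 0.23 F [-5.9  3.8  2.3]
az -0.11
d mm [2.1 0.6 1.2]
```

```bash
python3 -m jog '[{"dx":-8.5,"dy":0,"dz":3.6,"ax":0,"ay":0,"az":0},{"dx":-9.3,"dy":0,"dz":4.3,"ax":0,"ay":0,"az":0},{"dx":-8.8,"dy":0,"dz":5.2,"ax":0,"ay":0,"az":0},{"dx":-8.3,"dy":0,"dz":6,"ax":0,"ay":0,"az":0},{"dx":-7.7,"dy":0,"dz":6.8,"ax":0,"ay":0,"az":0},{"dx":-7,"dy":0,"dz":7.5,"ax":0,"ay":0,"az":0},{"dx":-6.2,"dy":0,"dz":8.1,"ax":0,"ay":0,"az":0},{"dx":-5.4,"dy":0,"dz":8.7,"ax":0,"ay":0,"az":0},{"dx":0,"dy":0,"dz":0,"ax":0,"ay":0,"az":0},{"dx":0,"dy":0,"dz":0,"ax":0,"ay":0,"az":0}]'
python3 - <<'E'
from h import *
th=.195
to(loc(BOX,[.055-.105*np.cos(.31+th),0,.0605+.105*np.sin(.31+th)+.004]),-3.93)
to(loc(BOX,[-.045,0,.092]))
E
```

```text
time: 27.75
tool_pos: [0.5366, -0.3825, 0.2716]
tcp_rot: [2.297, 2.143, -0.002]
wrist_force: [-8.0, -0.5, 4.5]
width: 0.237
grip_force: 84.0
grasp [ 0.5364 -0.3827  0.1169] tilt z [-0.001 -0.001 -1.   ] head -3.98 q [-0.66  0.34  1.76 -0.    1.04 -0.59] w 0.237 F [-8.  -0.5  4.5]
az -0.05
d mm [2.1 0.7 1.6]
grasp [ 0.5364 -0.3827  0.1169] tilt z [-0.001 -0.001 -1.   ] head -3.98 q [-0.66  0.34  1.76 -0.    1.04 -0.59] w 0.237 F [-8.  -0.5  4.5]
d mm [-6.   0.7 25. ]
```

```bash
python3 -m jog '[{"dx":-2,"dy":0,"dz":5,"ax":0,"ay":0,"az":0},{"dx":-2,"dy":0,"dz":5,"ax":0,"ay":0,"az":0},{"dx":-1.5,"dy":0,"dz":5,"ax":0,"ay":0,"az":0},{"dx":-1,"dy":0,"dz":5,"ax":0,"ay":0,"az":0},{"dx":0,"dy":0,"dz":3,"ax":0,"ay":0,"az":0},{"dx":0,"dy":0,"dz":0,"ax":0,"ay":0,"az":0},{"dx":0,"dy":0,"dz":0,"ax":0,"ay":0,"az":0},{"dx":0,"dy":0,"dz":0,"ax":0,"ay":0,"az":0}]'
python3 - <<'E'
from h import *
to(loc(BOX,[-.045,0,.092]))
E
```

```text
time: 28.42
tool_pos: [0.5359, -0.3908, 0.2504]
tcp_rot: [2.293, 2.142, -0.007]
wrist_force: [-12.6, -7.7, 7.5]
width: 0.236
grip_force: 89.7
grasp [ 0.5358 -0.3917  0.0957] tilt z [-0.001 -0.006 -1.   ] head -3.9 q [-0.67  0.37  1.77 -0.01  1.   -0.6 ] w 0.236 F [-12.6  -7.7   7.5]
d mm [3.  0.7 3.7]
```

```bash
python3 -m jog '[{"dx":1,"dy":0,"dz":2,"ax":0,"ay":0,"az":0},{"dx":0,"dy":0,"dz":2,"ax":0,"ay":0,"az":0},{"dx":0,"dy":0,"dz":0,"ax":0,"ay":0,"az":0},{"dx":0,"dy":0,"dz":0,"ax":0,"ay":0,"az":0},{"dx":0,"dy":0,"dz":0,"ax":0,"ay":0,"az":0}]'
python3 - <<'E'
from h import *
to(loc(BOX,[-.045,0,.092]))
E
```

```text
time: 28.83
tool_pos: [0.5359, -0.3912, 0.2473]
tcp_rot: [2.292, 2.139, -0.009]
wrist_force: [-14.7, -11.6, 8.3]
width: 0.238
grip_force: 90.7
grasp [ 0.536  -0.3926  0.0926] tilt z [ 0.001 -0.009 -1.   ] head -3.97 q [-0.67  0.37  1.77 -0.01  0.99 -0.59] w 0.238 F [-14.7 -11.6   8.3]
d mm [3.8 0.5 0.6]
```

```bash
python3 -m jog '[{"dx":2,"dy":0,"dz":2,"ax":0,"ay":0,"az":0},{"dx":1,"dy":0,"dz":2,"ax":0,"ay":0,"az":0},{"dx":0,"dy":0,"dz":0,"ax":0,"ay":0,"az":0},{"dx":0,"dy":0,"dz":0,"ax":0,"ay":0,"az":0},{"dx":0,"dy":0,"dz":0,"ax":0,"ay":0,"az":0}]'
python3 -m jog '[{"dx":0,"dy":0,"dz":-4,"ax":0,"ay":0,"az":0},{"dx":0,"dy":0,"dz":0,"ax":0,"ay":0,"az":0},{"dx":0,"dy":0,"dz":0,"ax":0,"ay":0,"az":0},{"dx":0,"dy":0,"dz":0,"ax":0,"ay":0,"az":0},{"dx":0,"dy":0,"dz":0,"ax":0,"ay":0,"az":0},{"dx":0,"dy":0,"dz":0,"ax":0,"ay":0,"az":0},{"dx":0,"dy":0,"dz":0,"ax":0,"ay":0,"az":0},{"dx":0,"dy":0,"dz":-10,"ax":0,"ay":0,"az":0},{"dx":0,"dy":0,"dz":-15,"ax":0,"ay":0,"az":0},{"dx":0,"dy":0,"dz":-20,"ax":0,"ay":0,"az":0},{"dx":0,"dy":0,"dz":-30,"ax":0,"ay":0,"az":0},{"dx":0,"dy":0,"dz":-40,"ax":0,"ay":0,"az":0},{"dx":0,"dy":0,"dz":-40,"ax":0,"ay":0,"az":0},{"dx":0,"dy":0,"dz":0,"ax":0,"ay":0,"az":0}]' 1
cat > chk.py <<'E'
from h import *
s0=np.load("side0.npy",allow_pickle=True).item()["img"]; c=cam("side"); s1=c["img"]
for th in(0,.05,.11): print(th,[np.round(proj(c,loc(BOX,[.055-.112*np.cos(th),y,.0605+.112*np.sin(th)])),1).tolist() for y in(-.05,.05)],np.round(proj(c,loc(BOX,[.055-.105*np.cos(.31+th),0,.0605+.105*np.sin(.31+th)])),1))
for nm,(x0,y0,x1,y1) in {"front":(350,240,420,300),"knob":(378,250,400,272),"caddy":(284,205,336,247)}.items():
    a=s0[y0:y1,x0:x1].astype(np.float32).mean(2); b=s1[y0:y1,x0:x1].astype(np.float32).mean(2)
    print(nm,"shift",np.round(cv2.phaseCorrelate(a,b)[0],2),"diff",round(float(np.abs(a-b).mean()),1),"big",round(float((np.abs(a-b)>40).mean()),3))
to([.5,-.3,.3])
E
python3 chk.py
```

```text
time: 29.25
tool_pos: [0.5358, -0.3906, 0.2449]
tcp_rot: [2.286, 2.139, -0.015]
wrist_force: [-17.4, -18.7, 11.5]
width: 0.232
grip_force: 92.1
time: 30.42
tool_pos: [0.5399, -0.3852, 0.4121]
tcp_rot: [2.281, 2.129, 0.007]
wrist_force: [1.5, -1.4, 2.1]
width: 1.0
grip_force: 0.0
0 [[408.4, 268.0], [368.0, 277.4]] [387.6 258.6]
0.05 [[408.6, 266.1], [368.2, 275.5]] [387.5 256.5]
0.11 [[408.9, 263.8], [368.3, 273.2]] [387.3 253.8]
front shift [0.02 0.17] diff 4.1 big 0.045
knob shift [-0.06  0.05] diff 4.9 big 0.056
caddy shift [1.01 0.66] diff 18.8 big 0.171
grasp [ 0.5416 -0.3865  0.2537] tilt z [ 0.015 -0.01  -1.   ] head -3.93 q [-0.66  0.23  1.64  0.    1.26 -0.59] w 1.0 F [ 0.3 -0.3  0.1]
d mm [ 83.  -46.7 -47.8]
```

```bash
python3 -m jog '[{"dx":0,"dy":0,"dz":0,"ax":0,"ay":0,"az":0},{"dx":0,"dy":0,"dz":0,"ax":0,"ay":0,"az":0},{"dx":0,"dy":0,"dz":0,"ax":0,"ay":0,"az":0}]'; python3 -c "
from h import *
print(bot.finish_job())"
```

```text
time: 30.72
tool_pos: [0.5373, -0.3835, 0.3981]
tcp_rot: [2.296, 2.143, 0.002]
wrist_force: [0.1, -1.0, -1.0]
width: 0.995
grip_force: 0.0
the job is handed in; nothing more can be done
None
```

I handed the job in at about 31 s of the 72 s: image checks showed all four weights in the box, the caddy back upright within about 2 mm and let go, and the lid shut; the hand-in returned no verdict, and I did not check the bystanders at the end.

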